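# Set the dust extractor's slotted selector to automatic

### The job

Switch the dust extractor over to automatic: take the flat screwdriver from the tool rack, set its blade in the slotted selector on the control box, square to the sloping panel, and turn the selector a quarter turn clockwise to its stop with the screwdriver. Then hang the screwdriver back upright in the hole of the rack it came from and let go. Keep the hand off the control box, do not press the stop button or turn the dial, and leave the awl, the file and the flute blank where they are.

Things in the scene. Friction and masses are not known exactly. Their poses are not given: they have to be found in the camera images.
- driver_mid (a point): Flat screwdriver hanging upright, handle up, in one hole of the rack. Brown wooden handle, square section 24 x 24 mm, 78 mm long, capped with steel, on a brass ferrule 26 mm in diameter, 12 mm high, whose flat underside rests on the rail. 0.11 kg. Point: centre of the square handle, 51 mm above the ferrule's underside, 41 mm below the top. z up along the tool; x and y square to the handle's flats.
- driver_tip (a point): Centre of the end of the screwdriver's flat blade, on the tool's axis 136 mm below driver_mid, same axes. Blade 12 mm wide along x, 2 mm thick along y, 14 mm long, under a round steel shank 8 mm in diameter. It hangs loosely and may be turned up to 17 degrees from the rack's axes.
- rack: Pale wooden tool rack fixed to the bench: base board 110 x 280 x 15 mm, rail 60 mm deep (x), 280 mm long (y), 18 mm thick, its top 105 mm above the bench, open below. Four round through holes 18 mm in diameter on the rail's centre line at y = -90, -30, 30 and 90 mm; three hold tools, one is empty. Origin: centre of the underside; z up.
- console: Dust extractor's control box, fixed: grey, 180 mm wide (y), 150 deep (x), 110 high at the back, 35 at the front; aluminium panel sloping 30 degrees, facing its -x side (roughly the robot). Seen from there: slotted selector at left, white pilot lamp above it, red stop button lower right, black dial upper right. Origin: centre of the underside; z up.
- slot (a point): Slotted selector: steel rotor 28 mm in diameter, its face 12 mm out from the panel. A straight slot crosses the whole face: 3.6 mm wide, 5 deep, bevelled to 7 mm wide at the face. Point: centre of the face. z out of the panel along the turning axis, x along the slot towards the end with two black dots; the axes turn with the rotor. It is stiff (0.05 N m) and stays where left.
- selector (a joint): Angle of the selector in rad: 0 with the slot level across the panel (dotted end to the left), growing clockwise as seen facing the panel, to the stop at 1.571 with the slot running up the slope (dotted end up). It starts at 0 to 0.15. The blade has some 10 to 15 degrees of play in the slot, so the screwdriver must turn that much farther than the selector.
- stop (a joint): Travel of the red mushroom stop button in m: 0 out, 0.006 pressed. Head 40 mm in diameter, top 33 mm out from the panel.
- dial_mark (a point): End of the white line on the black dial (28 mm in diameter, 20 mm tall), 12 mm from the dial's axis. The dial turns if it is pushed; it starts at any setting.
- awl_mid (a point): Awl hanging in another hole of the rack: dark round wooden handle swelling to 33 mm in diameter, 79 mm tall with its ferrule; this point is on its axis 45 mm above the rail.
- file_mid (a point): Round file hanging in another hole of the rack: pale round wooden handle 25 mm in diameter, 88 mm tall with its ferrule; this point is on its axis 50 mm above the rail.
- blank_mid (a point): Centre of a bamboo flute blank 500 mm long and about 36 mm in diameter, lying loose in the notches of a wooden work frame 300 x 160 x 72 mm.
Mind the look-alikes: they are no part of the job. Leave any turquoise look-alike of the part that bears driver_mid alone.

How it is judged (in metres and radians):
On the way, in this order (a step that is already met when the one before it is completed fails the run):
1. the screwdriver's blade is in the selector's slot, square to the panel (within 17 degrees), before the selector is turned (z of driver_tip in the frame of slot below -0.002 m and distance between driver_tip and slot below 0.011 m and angle between the z axis of driver_tip and the z axis of slot, either way round below 0.3 rad and value of joint selector below 0.5 rad), for 0.1 s.
2. the selector is turned clockwise to its stop with the blade still in the slot, square to the panel (value of joint selector above 1.45 rad and z of driver_tip in the frame of slot below -0.0015 m and distance between driver_tip and slot below 0.012 m and angle between the z axis of driver_tip and the z axis of slot, either way round below 0.3 rad), for 0.1 s.
At the end, for the whole second after the job is handed in: The selector stands within 7 degrees of its clockwise stop (above 1.45 rad); the screwdriver hangs upright (within 7 degrees) in the hole it came from, its handle's centre within 12 mm of where it started; the dial's mark is within 6 mm of where it was (value of joint selector above 1.45 rad and distance of driver_mid from where it was at the start of the episode below 0.012 m and angle between driver_mid's own z axis and vertical below 0.12 rad and distance of dial_mark from where it was at the start of the episode below 0.006 m); the robot touches nothing.
It fails at once if the hand or arm pushes on the control box (over 3 N) (contact force between any of the fingers, the arm and console above 3 N).
It fails at once if the stop button is pressed in by more than 3 mm (value of joint stop above 0.003 m).
It fails at once if the awl or the file is moved by more than 15 mm (distance of any of awl_mid, file_mid from where it was at the start of the episode above 0.015 m).
It fails at once if the flute blank is moved by more than 20 mm (distance of blank_mid from where it was at the start of the episode above 0.02 m).
It also fails if it takes over 58 s, if anything falls off the work surface, if the arm or the gripper's body presses on something with over 40 N, if the wrist force passes 120 N, or if a joint passes its speed limit or range.

### The arm

A 6-joint arm with a two-finger parallel gripper is mounted at the origin on the work surface. World frame = base frame: x ahead of the robot, y to its left, z up, the work surface at z = 0. Lengths are in mm, angles in rad, forces in N, time in s.
With the tool pointing down it reaches from about 275 to 1000 mm from the base axis. Payload 8.4 kg.
Tool frame: the origin (TCP) lies at the very end of the fingers, on their centre line; the grasp point (between the pads) lies 19 mm behind it; z points along the fingers, y is the line along which they close (so a half turn about z gives the same grasp; the last joint's range is limited). The gripper opens to 85 mm and grips with 20 to 120 N. Pads are 22 mm wide; open, the fingers measure 114 mm over their backs; the gripper's body (76 mm by 85 mm) begins 54 mm behind the grasp point. The pads swing forward as they close: fully open they stand 13 mm farther back than shut.
Start: joints at [-1.202, 0.353, 1.633, -0, 1.155, -0.002], TCP at [226.474, -582.527, 231.281] pointing down, gripper open.
Joint ranges: [-2.63, 2.63], [-0.92, 2.1], [0.06, 2.66], [-1.3, 4.44], [0, 2.69], [-3.02, 3.02]. Speed limits (rad/s): [2.22, 2.22, 2.79, 3.14, 3.14, 3.14].

### API

Orientations are given as a rotation vector (axis times angle).
In Python, from rig import env gives the robot as it stands. The module is installed in compiled form; this text tells all that it offers.
- The arm moves only by the tool send_rows, never from a script. Its argument "targets" is a list of rows, each a list of 3 entries, a list of its own where there are three numbers: the shift along the tool's x, y, z in m, then the turn about the tool's z in degrees, then the finger opening in m, from 0 to 0.0854. In form: [[[tx, ty, tz], twist, jaw], ...]. A call has 1 to 5 rows; each row shifts and turns the commanded pose from where the row before left it, along the tool's axes as they then stand; what a row does not reach is not made up. A row lasts 1/8 s, in which the tool goes at most 62.5 mm and 10.7 degrees, less where a joint would pass 70% of its speed; a pose out of reach is approached as far as the arm can. A call with a gripper value outside its range is refused whole. The fingers move at their own pace and stop on an object; the grip force is fixed at half the most. Time passes only in rows, so rows that do not move let the fingers close. It gives the time, the measured TCP pose, the force, the opening and the grip force at its end, in the units of the state.
- env.sense(): the state, without advancing time (a new reading comes with each control period).
- env.camera(name): name is "side" or "top" or "wrist"; returns a dict with "pixels" (480x640x3 uint8, red, green, blue), "fx", "fy", "cx", "cy" (pixels), "k1" (the pictures are not rectified: a ray, as slopes to the right and down, at radius r is drawn at 1 + k1 r^2 times it, then the intrinsics apply), "R" (3x3) and "t" (3): a world point X has camera coordinates R X + t. Camera axes: x right, y down, z forward; pixel columns grow to the right and rows downward; lengths in mm; the calibration is good to about 2 mm. A picture is of the moment at which its call begins. There is no depth.
- env.close_job(): hands the job in; it is judged then, once.
Trained networks look in the newest picture that a camera, given by its name, has taken for a name from the list of things; names that differ only in an ending like _2 or _b are one class to them, and where a whole thing is asked for, a point or a joint stands for the part that bears it (a point fixed in the world has none). Each returns a list of dicts, best first, with "confidence" (0 to 1); they miss things now and then, are a little off and sometimes report something else, mostly with a low value. They report only what shows in the picture. A call takes as long as a camera call. They do not tell look-alikes from the thing itself.
- env.spot_in(label, camera): "extent" ([left, top, right, bottom] in pixels, round what is visible of it).
- env.place_of(label, camera): "position" ([column, row] in pixels: a listed point, or the origin of a listed thing).
The state is a dict: "time": time; "joint_pos": joint angles; "qd": joint speeds; "effort": joint torques, N m; "tcp_pos": TCP position; "eef_rot": TCP orientation; "wrist_force": force on the tool from outside, world axes, zero at the start; "wrist_torque": the same for the moment, N m; "width": opening from 0.0 (shut) to 1.0 (fully open); "grasp_force": force on a finger pad.
Only numpy, scipy, OpenCV 4.12 (cv2) and the standard library are available. Lean on these libraries where they do the work, as an engineer would, in place of code of your own. Each camera call takes 0.05 s, during which the arm holds its last target. There are 200 camera calls.

## Working session

There is one attempt and no reset: what is moved stays moved. The work goes in short steps, Python scripts to look and compute and a tool call to move; the robot and the scene stay as the last step left them, time stands still between calls to the robot, and variables do not carry over. Pictures are saved under pics/ and viewed, at most 10 in all, crops included, and the job is handed in when it is done.

Besides the shell and the picture viewer there is one more tool, called as name(argument=value, ...), one argument or row to a line, values as JSON. send_rows: Moves the arm, as the interface text tells. Its arguments: {"type":"object","properties":{"targets":{"type":"array","items":{"type":"array"}}},"required":["targets"]}

```bash
mkdir -p pics; cat > h.py <<'E'
import numpy as np, cv2
from rig import env
from scipy.spatial.transform import Rotation as Rn
def cam(n,f=None):
    c=env.camera(n)
    if f: cv2.imwrite('pics/'+f,c['pixels'][:,:,::-1])
    return c
def ray(c,p):
    d=np.array([(p[0]-c['cx'])/c['fx'],(p[1]-c['cy'])/c['fy']]); u=d.copy()
    for _ in range(20): u=d/(1+c['k1']*(u@u))
    R=np.array(c['R']);t=np.array(c['t'])
    v=R.T@np.array([u[0],u[1],1.]); return -R.T@t, v/np.linalg.norm(v)
def proj(c,X):
    Y=np.array(c['R'])@np.asarray(X,float)+np.array(c['t']); u=Y[:2]/Y[2]; u=u*(1+c['k1']*(u@u))
    return np.array([u[0]*c['fx']+c['cx'],u[1]*c['fy']+c['cy']])
def tri(rs):
    A=np.zeros((3,3));b=np.zeros(3)
    for o,d in rs:
        P=np.eye(3)-np.outer(d,d);A+=P;b+=P@o
    X=np.linalg.solve(A,b); return X,[np.linalg.norm((np.eye(3)-np.outer(d,d))@(X-o)) for o,d in rs]
def atz(r,z): o,d=r; return o+d*(z-o[2])/d[2]
E
ls; python3 - <<'E'
from h import *
C={n:cam(n,n+'0.png') for n in('side','top','wrist')}
for n,c in C.items(): print(n,c['fx'],c['k1'],np.round(-np.array(c['R']).T@c['t']),np.round(np.array(c['R'])[2],2))
for l in ['driver_mid','driver_tip','rack','console','slot','dial_mark','awl_mid','file_mid','blank_mid','stop']:
    for n in C:
        try: print(l,n,[(np.round(d['position']),round(d['confidence'],2)) for d in env.place_of(l,n)][:3])
        except Exception as e: print(l,n,e)
print(env.sense())
E
```

```text
h.py
pics
side 495.0942883753952 -0.09483786931837135 [-74. 692. 787.] [ 0.53 -0.65 -0.55]
top 524.7574217206533 0.004835778851124759 [ 409.  -66. 1480.] [ 0.08 -0.02 -1.  ]
wrist 340.54265883428883 -0.0046894204375391504 [ 294. -556.  373.] [-0.27 -0.1  -0.96]
driver_mid side [(array([204., 311.]), 0.9), (array([233., 381.]), 0.88), (array([310., 322.]), 0.81)]
driver_mid top [(array([219., 293.]), 0.59), (array([145., 296.]), 0.55), (array([178., 232.]), 0.53)]
driver_mid wrist []
driver_tip side [(array([282., 393.]), 0.91), (array([313., 367.]), 0.86), (array([244., 432.]), 0.65)]
driver_tip top [(array([163., 292.]), 0.65), (array([228., 297.]), 0.62), (array([208., 289.]), 0.49)]
driver_tip wrist []
rack side [(array([222., 354.]), 0.6)]
rack top [(array([202., 234.]), 0.59), (array([392., 185.]), 0.25)]
rack wrist []
console side [(array([318., 244.]), 0.66)]
console top [(array([364., 195.]), 0.92), (array([203., 231.]), 0.21)]
console wrist []
slot side [(array([317., 231.]), 0.42)]
slot top [(array([353., 200.]), 0.51)]
slot wrist []
dial_mark side [(array([324., 201.]), 0.
[... 683 characters left out ...]
mid, rack, slot
{'time': 1.5, 'joint_pos': array([-1.20238352e+00,  3.53032124e-01,  1.63340377e+00,  3.14917376e-05,
        1.15518788e+00, -2.37777339e-03]), 'qd': array([-0.00239442,  0.00128919,  0.00123553, -0.0003955 , -0.0004086 ,
       -0.00073276]), 'effort': array([-6.56835673e-04, -6.05167007e+01, -3.42437088e+01, -7.49601213e-06,
        1.25204646e-03, -3.74241233e-05]), 'tcp_pos': array([ 226.49319962, -582.51918381,  231.25927337]), 'eef_rot': array([-3.08772508e+00, -5.79079449e-01, -3.56011882e-05]), 'wrist_force': array([-0.05838005, -0.02255832, -0.11943367]), 'wrist_torque': array([ 0.01003003, -0.02206718, -0.01224967]), 'grasp_force': 0.0, 'width': 1.0019525424733295}
```

View pics/side0.png

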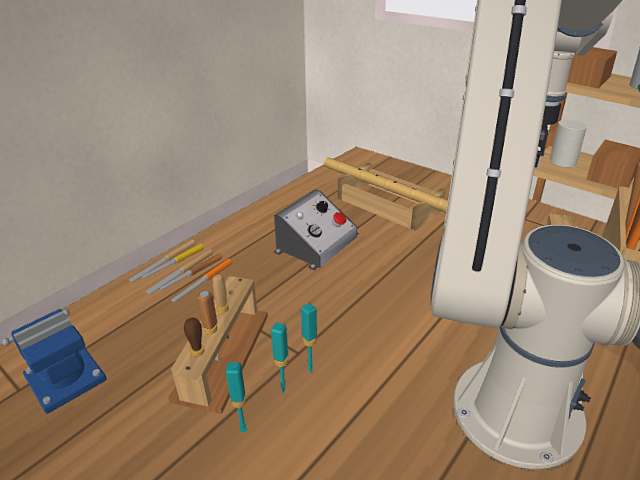

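View pics/top0.png

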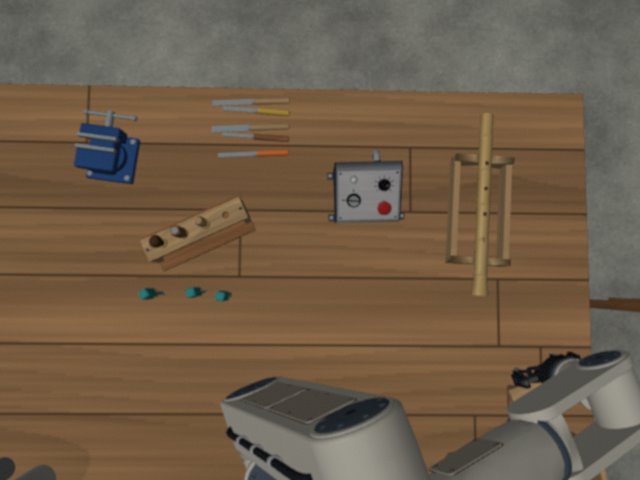

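```bash
cat > m.py <<'E'
from h import *
C={n:cam(n) for n in('side','top')}
def best(l,n,near):
    ds=env.place_of(l,n); 
    ds=[d for d in ds if np.hypot(*(np.array(d['position'])-near))<25]
    return np.array(ds[0]['position']) if ds else None
P={'driver_mid':((205,311),(178,232)),'driver_tip':((207,350),(178,236)),'rack':((222,354),(202,234)),'console':((318,244),(364,195)),'slot':((317,231),(353,200)),'dial_mark':((324,205),(385,186)),'awl_mid':((192,335),(156,243)),'file_mid':((219,292),(201,222)),'blank_mid':((387,181),(482,205))}
for l,(a,b) in P.items():
    s,t=best(l,'side',np.array(a)),best(l,'top',np.array(b))
    if s is None or t is None: print(l,s,t); continue
    X,e=tri([ray(C['side'],s),ray(C['top'],t)]); print(l,np.round(X,1),np.round(e,1),np.round(s,1),np.round(t,1))
for n,r in(('side',(150,240,340,400)),('side',(270,180,360,270)),('top',(130,190,260,275))):
    x0,y0,x1,y1=r; im=C[n]['pixels'][y0:y1,x0:x1,::-1]; k=min(800/(x1-x0),600/(y1-y0))
    cv2.imwrite(f'pics/c_{n}{x0}.png',cv2.resize(im,None,fx=k,fy=k,interpolation=cv2.INTER_CUBIC)); print(n,x0,k)
E
python3 m.py
```

```text
driver_mid [541.1 276.2 154.6] [1.3 1.3] [206.2 309.5] [177.5 229.5]
driver_tip None None
rack [557.  249.7  -8.6] [0.7 0.7] [220.4 356.7] [202.4 230.5]
console [ 665.5 -211.9   -5.5] [4. 4.] [317.2 243.3] [364.1 193.4]
slot [ 634.  -169.1   73.1] [3.6 3.6] [315.9 230.1] [351.2 199.8]
dial_mark [ 672.2 -268.6  106.4] [3.6 3.6] [327.4 200.5] [389.6 184.1]
awl_mid [509.5 333.  148.9] [3.2 3.2] [191.9 335.2] [156.3 243.2]
file_mid [561.  223.2 155.7] [0.9 0.9] [219.6 291. ] [198.9 222. ]
blank_mid [ 628.4 -520.8   84.4] [5.5 5.5] [388.4 179.6] [481.1 202.3]
side 150 3.75
side 270 6.666666666666667
top 130 6.153846153846154
```

View pics/c_side150.png

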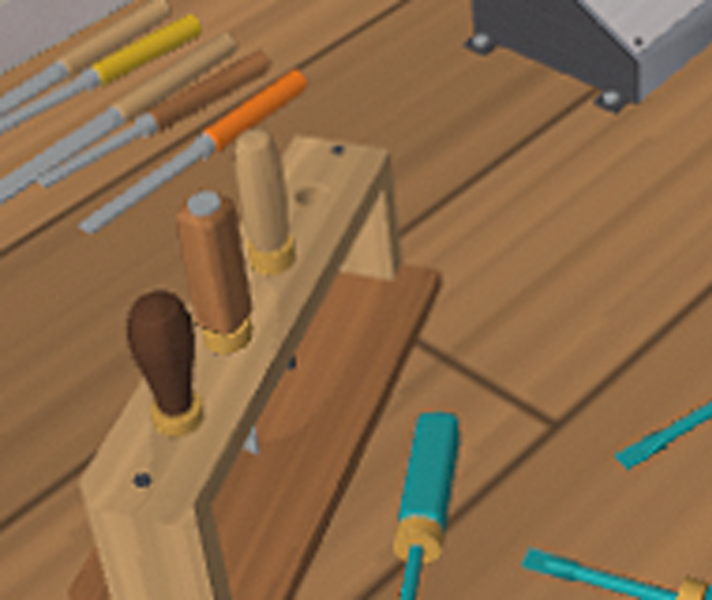

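The brown square handle with the steel cap, at (206,310) side and (178,231) top, is the screwdriver. It hangs in the rack between the dark round awl (192,335) and the pale file (219,291). The turquoise ones at (233,381), (280,340) and (310,322) are look-alikes, so I leave them. Next I swing over towards the rack while rising.

send_rows(
  targets=[
    [[0.0575,-0.003,-0.02],-5.3,0.085],
    [[0.0575,-0.003,-0.02],-5.3,0.085],
    [[0.0575,-0.003,-0.02],-5.3,0.085],
    [[0.0575,-0.003,-0.02],-5.3,0.085],
    [[0.0575,-0.003,-0.02],-5.3,0.085],
  ],
)

```text
time: 3.12
tcp_pos: [462.2, -418.3, 332.0]
eef_rot: [2.871, 1.276, 0.0]
wrist_force: [-0.0, -1.0, -0.3]
width: 0.995
grasp_force: 0.0
```

send_rows(
  targets=[
    [[0.0575,-0.003,-0.02],-5.3,0.085],
    [[0.0575,-0.003,-0.02],-5.3,0.085],
    [[0.0575,-0.003,-0.02],-5.3,0.085],
    [[0.0575,-0.003,-0.02],-5.3,0.085],
    [[0.0575,-0.003,-0.02],-5.3,0.085],
  ],
)

```text
time: 3.75
tcp_pos: [598.4, -167.3, 431.9]
eef_rot: [2.502, 1.9, 0.0]
wrist_force: [0.6, 0.5, -0.4]
width: 0.993
grasp_force: 0.0
```

send_rows(
  targets=[
    [[0.0575,-0.003,0],-5.3,0.085],
    [[0.0575,-0.003,0],-5.3,0.085],
    [[0.0575,-0.003,0],-5.3,0.085],
    [[0.0575,-0.003,0],-5.3,0.085],
    [[0.0575,-0.003,0],-5.3,0.085],
  ],
)

```text
time: 4.38
tcp_pos: [608.3, 118.1, 431.2]
eef_rot: [2.0, 2.423, 0.0]
wrist_force: [0.6, 0.2, -0.2]
width: 0.994
grasp_force: 0.0
```

send_rows(
  targets=[
    [[0.0,0,-0.06],0,0.085],
    [[0.0,0,-0.06],0,0.085],
  ],
)

```text
time: 4.62
tcp_pos: [607.9, 117.2, 552.3]
eef_rot: [-2.001, -2.421, 0.002]
wrist_force: [0.8, -0.5, 0.5]
width: 0.993
grasp_force: 0.0
```

send_rows(
  targets=[
    [[0.0,0,-0.06],0,0.085],
    [[0.0,0,-0.06],0,0.085],
    [[0.0,0,-0.06],0,0.085],
    [[0.0,0,-0.06],0,0.085],
  ],
)

```text
time: 5.12
tcp_pos: [609.0, 116.3, 781.8]
eef_rot: [2.002, 2.418, 0.004]
wrist_force: [0.6, 0.7, 1.8]
width: 0.996
grasp_force: 0.0
```

```bash
python3 -c "
from h import *
s=env.sense();print(s['joint_pos'],s['tcp_pos'],Rn.from_rotvec(s['eef_rot']).as_matrix().round(3))"
```

```text
[ 1.86262960e-01  4.17989098e-01  3.59237580e-01  3.31073098e-05
  2.36124872e+00 -1.27671842e-03] [609.02708389 116.30405937 781.83321817] [[-0.186  0.982  0.003]
 [ 0.982  0.186  0.001]
 [ 0.     0.003 -1.   ]]
```

send_rows(
  targets=[
    [[0.0,0,-0.05],0,0.085],
    [[0.0,0,-0.05],0,0.085],
    [[0.0,0,-0.05],0,0.085],
  ],
)

```text
time: 5.5
tcp_pos: [517.5, 98.8, 860.5]
eef_rot: [-1.976, -2.386, 0.079]
wrist_force: [0.0, 1.2, -0.3]
width: 0.995
grasp_force: 0.0
```

```bash
python3 -c "
from h import *
s=env.sense();print(s['joint_pos'],s['tcp_pos'],Rn.from_rotvec(s['eef_rot']).as_matrix().round(3))"
```

```text
[ 1.85609111e-01  4.61783867e-01  5.83654483e-02  4.87155724e-04
  2.68775303e+00 -1.46119513e-03] [517.50252542  98.77232006 860.50113984] [[-0.186  0.98  -0.065]
 [ 0.982  0.186 -0.012]
 [ 0.    -0.066 -0.998]]
```

send_rows(
  targets=[
    [[0.0,0,0.06],0,0.085],
    [[0.0,0,0.06],0,0.085],
    [[0.0,0,0],0,0.085],
  ],
)

```text
time: 5.88
tcp_pos: [517.7, 98.8, 791.1]
eef_rot: [-1.97, -2.379, 0.095]
wrist_force: [-0.5, 0.8, 0.3]
width: 0.998
grasp_force: 0.0
```

```bash
python3 -c "
from h import *
s=env.sense();print(s['joint_pos'],s['tcp_pos'],Rn.from_rotvec(s['eef_rot']).as_matrix().round(3))"
```

```text
[ 1.85639340e-01  2.68516698e-01  5.60189026e-01  3.21435586e-04
  2.39344241e+00 -1.65005415e-03] [517.6593327   98.81974762 791.09879556] [[-0.186  0.979 -0.079]
 [ 0.982  0.186 -0.015]
 [ 0.    -0.08  -0.997]]
```

```bash
cat > kin.py <<'E'
from h import *
from scipy.optimize import least_squares
D=[(.353,1.6334,1.1552,625.0,231.26),(.418,.35924,2.36125,620.03,781.83),(.46178,.05837,2.68775,526.85,860.5),(.26852,.56019,2.39344,527.0,791.1)]
def fk(p,j2,j3,j5):
    a1,d1,L2,L3,e,L6=p; s=j2+j3; q=s+j5
    return a1+L2*np.sin(j2)+L3*np.sin(s)+e*np.cos(s)+L6*np.sin(q), d1+L2*np.cos(j2)+L3*np.cos(s)-e*np.sin(s)+L6*np.cos(q)
f=lambda p:np.concatenate([(np.array(fk(p,*d[:3]))-d[3:]) for d in D]+[1e-3*(p-np.array([0,300,450,450,0,250]))])
P=least_squares(f,[0,300,450,450,0,250]).x
if __name__=='__main__':
    print(P.round(1),f(P)[:8].round(2))
    for q in [(0,.06,2.69),(-.2,.06,2.69),(.1,.5,2.4),(-.9,2.66,.7),(-.5,2.66,.7),(-.5,2.66,1),(0,2.66,.48),(.3,2.66,0)]: print(q,np.round(fk(P,*q),0),round(np.degrees(np.pi-sum(q)),1))
E
python3 kin.py
```

```text
[-1.000e-01  2.936e+02  5.682e+02  4.943e+02  5.850e+01  3.425e+02] [ 0.  0. -0. -0. -0.  0.  0.  0.]
(0, 0.06, 2.69) [ 219. 1035.] 22.4
(-0.2, 0.06, 2.69) [  67. 1064.] 33.9
(0.1, 0.5, 2.4) [432. 895.] 8.1
(-0.9, 2.66, 0.7) [245. 230.] 39.1
(-0.5, 2.66, 0.7) [201. 140.] 16.1
(-0.5, 2.66, 1) [100. 127.] -1.1
(0, 2.66, 0.48) [178.  54.] 0.1
(0.3, 2.66, 0) [261.   3.] 10.4
```

View pics/c_side270.png

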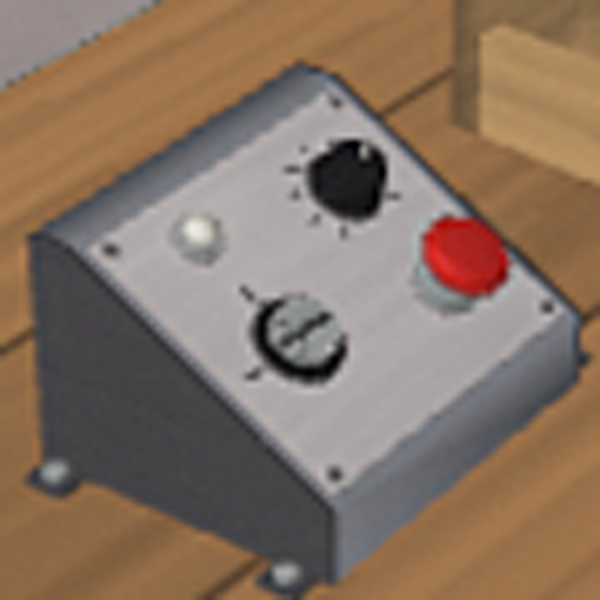

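View pics/c_top130.png

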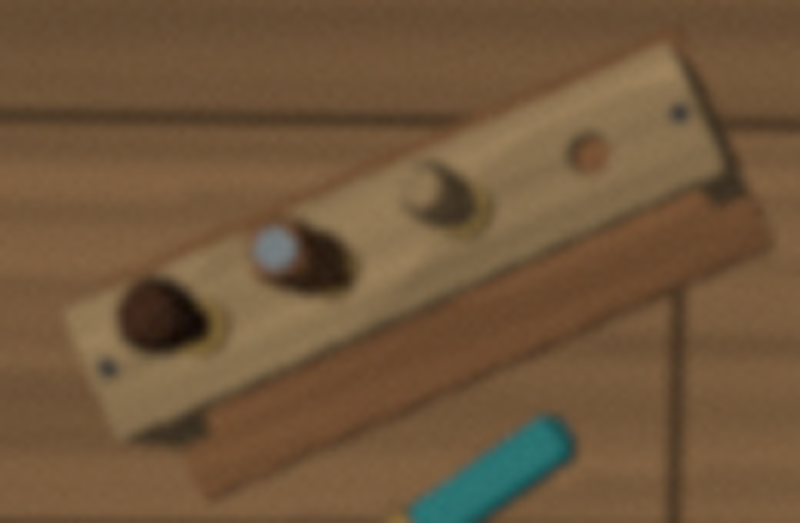

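send_rows(
  targets=[
    [[0,-0.03,-0.04],0,0.085],
    [[0,-0.03,-0.04],0,0.085],
    [[0,-0.03,-0.04],0,0.085],
    [[0,-0.03,-0.04],0,0.085],
    [[0,-0.03,-0.04],0,0.085],
  ],
)

```text
time: 6.5
tcp_pos: [424.4, 81.2, 935.1]
eef_rot: [1.967, 2.376, 0.103]
wrist_force: [0.1, -0.2, -0.3]
width: 0.999
grasp_force: 0.0
```

```bash
cat > st.py <<'E'
from h import *
s=env.sense();M=Rn.from_rotvec(s['eef_rot']).as_matrix();j=s['joint_pos'];p=s['tcp_pos']
print('t',s['time'],'j',j.round(3),'p',p.round(1),'r',np.hypot(p[0],p[1]).round(1),'z',M[:,2].round(3),'y',M[:,1].round(3),'x',M[:,0].round(3),'tilt',np.degrees(np.arccos(-M[2,2])).round(1),'w',round(s['width']*85.4,1),'F',s['wrist_force'].round(1),'g',s['grasp_force'])
E
python3 st.py
```

```text
t 6.5 j [ 1.85e-01  3.07e-01  5.80e-02  0.00e+00  2.69e+00 -2.00e-03] p [424.4  81.2 935.1] r 432.1 z [ 0.085  0.016 -0.996] y [0.979 0.186 0.087] x [-0.186  0.982 -0.   ] tilt 5.0 w 85.3 F [ 0.1 -0.2 -0.3] g 0.0
```

```bash
cat > sim.py <<'E'
from kin import *
LB=[-.92,.058,0];UB=[2.1,2.66,2.69]
def step(q,c,w):
    # c: tool y (radial-ish), tool z shift mm
    r,z=fk(P,*q);s=sum(q); tz=np.array([np.sin(s),np.cos(s)]); ty=np.array([-np.cos(s),np.sin(s)])
    T=np.array([r,z])+c[0]*ty+c[1]*tz
    f=lambda v:np.concatenate([np.array(fk(P,*v))-T,[w*(sum(v)-s)]])
    return least_squares(f,np.clip(q,np.array(LB)+1e-6,np.array(UB)-1e-6),bounds=(LB,UB)).x
def run(q,cs,w):
    for c in cs:q=step(q,c,w)
    return q
def show(q): return np.round(q,3),np.round(fk(P,*q),0),round(np.degrees(np.pi-sum(q)),1)
if __name__=='__main__':
    for w in (50,100,200,300,500,1000):
        print(w,show(run([.418,.359,2.361],[(0,-50)]*3,w)),show(run([.2685,.5602,2.3934],[(-30,-40)]*5,w)))
E
python3 sim.py
```

```text
50 (array([0.38 , 0.058, 2.317]), array([602., 927.]), np.float64(22.1)) (array([0.189, 0.058, 2.617]), array([378., 987.]), np.float64(15.9))
100 (array([0.389, 0.058, 2.346]), array([599., 918.]), np.float64(20.0)) (array([0.206, 0.058, 2.656]), array([377., 978.]), np.float64(12.7))
200 (array([0.415, 0.058, 2.426]), array([589., 894.]), np.float64(13.9)) (array([0.213, 0.106, 2.69 ]), array([376., 961.]), np.float64(7.6))
300 (array([0.438, 0.058, 2.491]), array([580., 877.]), np.float64(8.8)) (array([0.198, 0.188, 2.69 ]), array([374., 945.]), np.float64(3.8))
500 (array([0.461, 0.058, 2.553]), array([572., 861.]), np.float64(4.0)) (array([0.184, 0.273, 2.69 ]), array([373., 927.]), np.float64(-0.3))
1000 (array([0.474, 0.058, 2.588]), array([568., 853.]), np.float64(1.2)) (array([0.177, 0.333, 2.69 ]), array([372., 914.]), np.float64(-3.3))
```

send_rows(
  targets=[
    [[0,0.04,0.045],0,0.085],
    [[0,0.045,0.04],0,0.085],
    [[0,0.045,0.03],0,0.085],
    [[0,0.045,0],0,0.085],
    [[0,0.0,-0.03],0,0.085],
  ],
)

```text
time: 7.12
tcp_pos: [588.8, 112.3, 847.7]
eef_rot: [1.969, 2.378, 0.099]
wrist_force: [-1.8, 0.3, 7.9]
width: 0.996
grasp_force: 0.0
```

```bash
python3 st.py
```

```text
t 7.125 j [ 1.860e-01  4.860e-01  5.700e-02  0.000e+00  2.515e+00 -1.000e-03] p [588.8 112.3 847.7] r 599.4 z [ 0.082  0.015 -0.997] y [0.979 0.186 0.083] x [-0.186  0.982 -0.   ] tilt 4.8 w 85.0 F [-1.8  0.3  7.9] g 0.0
```

send_rows(
  targets=[
    [[0,0,-0.05],0,0.085],
  ],
)

```text
time: 7.25
tcp_pos: [564.4, 107.7, 869.4]
eef_rot: [1.957, 2.363, 0.13]
wrist_force: [-0.3, -0.1, 0.6]
width: 0.996
grasp_force: 0.0
```

```bash
python3 st.py
```

```text
t 7.25 j [ 1.860e-01  4.480e-01  5.800e-02  0.000e+00  2.525e+00 -1.000e-03] p [564.4 107.7 869.4] r 574.6 z [ 0.108  0.02  -0.994] y [0.977 0.185 0.11 ] x [-0.186  0.982 -0.   ] tilt 6.3 w 85.1 F [-0.3 -0.1  0.6] g 0.0
```

send_rows(
  targets=[
    [[0,0,-0.05],0,0.085],
  ],
)

```text
time: 7.38
tcp_pos: [536.6, 102.4, 892.2]
eef_rot: [1.944, 2.347, 0.165]
wrist_force: [-0.1, -0.4, 0.8]
width: 0.993
grasp_force: 0.0
```

```bash
python3 st.py
```

```text
t 7.375 j [ 1.860e-01  4.060e-01  5.800e-02  0.000e+00  2.537e+00 -1.000e-03] p [536.6 102.4 892.2] r 546.3 z [ 0.138  0.026 -0.99 ] y [0.973 0.185 0.14 ] x [-0.186  0.982 -0.   ] tilt 8.0 w 84.8 F [-0.1 -0.4  0.8] g 0.0
```

send_rows(
  targets=[
    [[0,0,-0.05],0,0.085],
  ],
)

```text
time: 7.5
tcp_pos: [512.5, 97.8, 909.9]
eef_rot: [1.933, 2.335, 0.191]
wrist_force: [-0.6, -0.2, -0.2]
width: 0.995
grasp_force: 0.0
```

```bash
python3 st.py
```

```text
t 7.5 j [ 1.850e-01  3.720e-01  5.800e-02  1.000e-03  2.548e+00 -2.000e-03] p [512.5  97.8 909.9] r 521.7 z [ 0.16   0.03  -0.987] y [0.969 0.184 0.163] x [-0.186  0.982  0.   ] tilt 9.4 w 85.0 F [-0.6 -0.2 -0.2] g 0.0
```

send_rows(
  targets=[
    [[0,0.02,0.05],0,0.085],
    [[0,0.02,0.045],0,0.085],
    [[0,0.025,0.045],0,0.085],
    [[0,0,0],0,0.085],
  ],
)

```text
time: 8.0
tcp_pos: [596.3, 113.7, 793.9]
eef_rot: [1.933, 2.335, 0.192]
wrist_force: [0.2, 0.4, 0.6]
width: 0.999
grasp_force: 0.0
```

```bash
python3 st.py
```

```text
t 8.0 j [ 1.860e-01  2.600e-01  5.740e-01  0.000e+00  2.144e+00 -2.000e-03] p [596.3 113.7 793.9] r 607.1 z [ 0.16   0.03  -0.987] y [0.969 0.184 0.163] x [-0.186  0.982 -0.   ] tilt 9.4 w 85.3 F [0.2 0.4 0.6] g 0.0
```

send_rows(
  targets=[
    [[0,0.007,-0.06],0,0.085],
    [[0,0.007,-0.06],0,0.085],
  ],
)

```text
time: 8.25
tcp_pos: [581.4, 110.9, 875.9]
eef_rot: [1.925, 2.325, 0.211]
wrist_force: [1.1, 0.7, 1.6]
width: 0.995
grasp_force: 0.0
```

```bash
python3 st.py
```

```text
t 8.25 j [ 1.860e-01  4.340e-01  7.300e-02  1.000e-03  2.453e+00 -1.000e-03] p [581.4 110.9 875.9] r 591.9 z [ 0.177  0.034 -0.984] y [0.966 0.183 0.18 ] x [-0.186  0.982  0.   ] tilt 10.4 w 85.0 F [1.1 0.7 1.6] g 0.0
```

send_rows(
  targets=[
    [[0,0,0.0],0,0.085],
  ],
)

```text
time: 8.38
tcp_pos: [582.0, 111.0, 876.3]
eef_rot: [1.924, 2.324, 0.214]
wrist_force: [0.3, 0.1, -0.3]
width: 0.994
grasp_force: 0.0
```

```bash
python3 st.py
```

```text
t 8.375 j [ 1.86e-01  4.33e-01  7.50e-02  1.00e-03  2.45e+00 -1.00e-03] p [582.  111.  876.3] r 592.4 z [ 0.18   0.034 -0.983] y [0.966 0.183 0.183] x [-0.187  0.982  0.   ] tilt 10.5 w 84.9 F [ 0.3  0.1 -0.3] g 0.0
```

send_rows(
  targets=[
    [[-0.0312,-0.043,0.0267],0,0.085],
    [[-0.0312,-0.043,0.0267],0,0.085],
    [[-0.0312,-0.043,0.0267],0,0.085],
    [[-0.0312,-0.043,0.0267],0,0.085],
    [[-0.0312,-0.043,0.0267],0,0.085],
  ],
)

```text
time: 9.0
tcp_pos: [449.7, -55.2, 731.7]
eef_rot: [1.923, 2.325, 0.204]
wrist_force: [-0.1, -0.9, -0.2]
width: 0.998
grasp_force: 0.0
```

send_rows(
  targets=[
    [[-0.0312,-0.043,0.0267],0,0.085],
    [[-0.0312,-0.043,0.0267],0,0.085],
    [[-0.0312,-0.043,0.0267],0,0.085],
    [[-0.0312,-0.043,0.0267],0,0.085],
    [[-0.0312,-0.043,0.0267],0,0.085],
  ],
)

```text
time: 9.62
tcp_pos: [294.3, -244.4, 563.8]
eef_rot: [1.923, 2.325, 0.196]
wrist_force: [1.0, -0.2, 0.3]
width: 0.995
grasp_force: 0.0
```

```bash
python3 st.py
```

```text
t 9.625 j [-0.826 -0.266  1.6    0.145  1.705 -0.988] p [ 294.3 -244.4  563.8] r 382.5 z [ 0.173  0.024 -0.985] y [0.967 0.186 0.174] x [-0.187  0.982 -0.009] tilt 10.1 w 85.0 F [ 1.  -0.2  0.3] g 0.0
```

send_rows(
  targets=[
    [[-0.0312,-0.043,0.0267],0,0.085],
    [[-0.0312,-0.043,0.0267],0,0.085],
    [[-0.0312,-0.043,0.0267],0,0.085],
    [[-0.0312,-0.043,0.0267],0,0.085],
    [[-0.0312,-0.043,0.0267],0,0.085],
  ],
)

```text
time: 10.25
tcp_pos: [137.4, -435.0, 396.1]
eef_rot: [1.925, 2.326, 0.188]
wrist_force: [0.3, -1.1, -0.3]
width: 0.995
grasp_force: 0.0
```

```bash
python3 st.py
```

```text
t 10.25 j [-1.396 -0.056  1.768  0.172  1.424 -1.609] p [ 137.4 -435.   396.1] r 456.2 z [ 0.168  0.022 -0.986] y [0.968 0.185 0.169] x [-0.186  0.982 -0.01 ] tilt 9.8 w 85.0 F [ 0.3 -1.1 -0.3] g 0.0
```

send_rows(
  targets=[
    [[0,0,0.02],-10.5,0.085],
    [[0,0,0.02],-10.5,0.085],
    [[0,0,0.02],-10.5,0.085],
    [[0,0,0.02],-10.5,0.085],
    [[0,0,0.02],-10.5,0.085],
  ],
)

```text
time: 10.88
tcp_pos: [155.7, -431.5, 297.6]
eef_rot: [0.679, 2.903, 0.09]
wrist_force: [-0.9, 0.3, 0.0]
width: 0.996
grasp_force: 0.0
```

send_rows(
  targets=[
    [[0,0,0.02],-10.5,0.085],
    [[0,0,0.02],-10.5,0.085],
    [[0,0,0],-6,0.085],
  ],
)

```text
time: 11.25
tcp_pos: [162.3, -429.5, 257.2]
eef_rot: [-0.015, 2.973, 0.037]
wrist_force: [0.3, 0.3, 0.2]
width: 0.994
grasp_force: 0.0
```

```bash
python3 st.py
```

```text
t 11.25 j [-1.339  0.053  1.965  0.189  1.117 -3.002] p [ 162.3 -429.5  257.2] r 459.2 z [ 0.167  0.025 -0.986] y [-0.012  1.     0.024] x [-0.986 -0.008 -0.168] tilt 9.8 w 84.9 F [0.3 0.3 0.2] g 0.0
```

send_rows(
  targets=[
    [[0,0,0],-8,0.085],
  ],
)

```text
time: 11.38
tcp_pos: [182.7, -424.1, 262.0]
eef_rot: [-0.176, 3.0, 0.009]
wrist_force: [0.8, -0.3, 0.1]
width: 0.995
grasp_force: 0.0
```

```bash
python3 st.py
```

```text
t 11.375 j [-1.266  0.045  1.958  0.149  1.116 -3.018] p [ 182.7 -424.1  262. ] r 461.8 z [ 0.135  0.014 -0.991] y [-0.116  0.993 -0.002] x [-0.984 -0.116 -0.136] tilt 7.8 w 85.0 F [ 0.8 -0.3  0.1] g 0.0
```

send_rows(
  targets=[
    [[0,0,0],-8,0.085],
  ],
)

```text
time: 11.5
tcp_pos: [207.5, -414.6, 265.7]
eef_rot: [-0.341, 3.023, -0.021]
wrist_force: [-0.1, -0.2, -0.5]
width: 1.0
grasp_force: 0.0
```

```bash
python3 st.py
```

```text
t 11.5 j [-1.178  0.037  1.954  0.102  1.112 -3.016] p [ 207.5 -414.6  265.7] r 463.6 z [ 0.1   -0.002 -0.995] y [-0.222  0.975 -0.025] x [-0.97  -0.223 -0.097] tilt 5.7 w 85.4 F [-0.1 -0.2 -0.5] g 0.0
```

send_rows(
  targets=[
    [[0,0,0],-10,0.085],
    [[0,0,0],-8,0.085],
  ],
)

```text
time: 11.75
tcp_pos: [257.7, -384.6, 267.3]
eef_rot: [-0.725, 3.041, -0.084]
wrist_force: [0.2, -0.0, 0.6]
width: 0.999
grasp_force: 0.0
```

```bash
python3 st.py
```

```text
t 11.75 j [-0.98   0.026  1.958 -0.006  1.102 -3.016] p [ 257.7 -384.6  267.3] r 463.0 z [ 0.027 -0.049 -0.998] y [-0.45   0.891 -0.055] x [-0.892 -0.451 -0.002] tilt 3.2 w 85.3 F [ 0.2 -0.   0.6] g 0.0
```

send_rows(
  targets=[
    [[-0.0458,0.0382,-0.02],0,0.085],
    [[-0.0458,0.0382,-0.02],0,0.085],
    [[-0.0458,0.0382,-0.02],0,0.085],
    [[-0.0458,0.0382,-0.015],0,0.085],
    [[-0.0458,0.0382,-0.015],0,0.085],
  ],
)

```text
time: 12.38
tcp_pos: [374.5, -105.7, 349.1]
eef_rot: [-0.717, 3.036, -0.076]
wrist_force: [1.4, -1.4, -0.4]
width: 0.999
grasp_force: 0.0
```

send_rows(
  targets=[
    [[-0.0458,0.0382,0],0,0.085],
    [[-0.0458,0.0382,0],0,0.085],
    [[-0.0458,0.0382,0],0,0.085],
    [[-0.0458,0.0382,0],0,0.085],
    [[-0.0458,0.0382,0],0,0.085],
  ],
)

```text
time: 13.0
tcp_pos: [494.0, 169.1, 340.5]
eef_rot: [-0.718, 3.035, -0.067]
wrist_force: [1.5, -1.5, 0.6]
width: 0.993
grasp_force: 0.0
```

send_rows(
  targets=[
    [[-0.03,0.02,0],10.2,0.085],
    [[0,0,0],10.2,0.085],
    [[0,0,0],10.2,0.085],
    [[0,0,0],10.2,0.085],
    [[0,0,0],10.2,0.085],
  ],
)

```text
time: 13.62
tcp_pos: [511.4, 198.4, 339.5]
eef_rot: [0.665, 3.032, -0.046]
wrist_force: [-0.6, -0.1, -0.2]
width: 0.991
grasp_force: 0.0
```

send_rows(
  targets=[
    [[0,0,0],10.2,0.085],
    [[0,0,0],10.2,0.085],
    [[0,0,0],10.2,0.085],
    [[0,0,0],10.2,0.085],
    [[0,0,0],0,0.085],
  ],
)

```text
time: 14.25
tcp_pos: [510.9, 198.1, 338.9]
eef_rot: [1.668, 2.61, -0.025]
wrist_force: [0.6, 0.3, -0.1]
width: 0.997
grasp_force: 0.0
```

```bash
python3 st.py; python3 - <<'E'
from h import *
c=cam('wrist','w1.png')
for l in ['driver_mid','awl_mid','file_mid','rack']: print(l,[(np.round(d['position']),round(d['confidence'],2)) for d in env.place_of(l,'wrist')][:3])
for X in [(541,276,156),(541,276,197),(541,276,105)]: print(proj(c,X).round())
E
```

```text
t 14.25 j [ 0.396  0.137  1.676 -0.047  1.316 -0.026] p [510.9 198.1 338.9] r 548.0 z [ 0.029 -0.037 -0.999] y [0.907 0.42  0.01 ] x [-0.42   0.907 -0.046] tilt 2.7 w 85.1 F [ 0.6  0.3 -0.1] g 0.0
driver_mid [(array([119., 102.]), 0.88), (array([156., 247.]), 0.84), (array([374., 142.]), 0.81)]
awl_mid [(array([377.,  72.]), 0.86)]
file_mid [(array([368., 212.]), 0.88)]
rack []
[377. 145.]
[386. 148.]
[368. 142.]
```

View pics/w1.png

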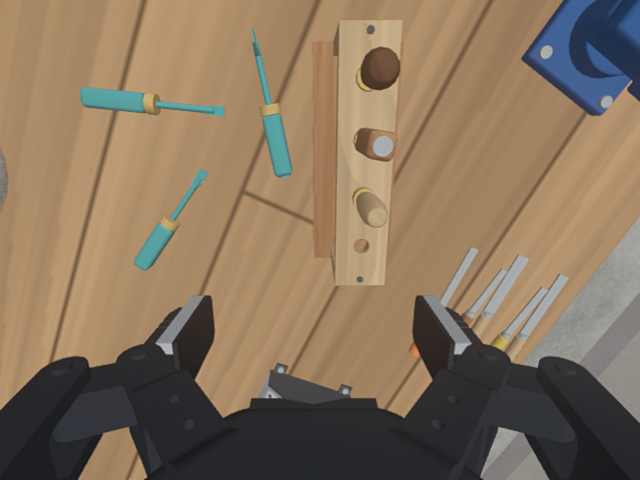

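```bash
python3 - <<'E'
from h import *
im=cv2.imread('pics/w1.png')[105:185,330:420]
cv2.imwrite('pics/w1c.png',cv2.resize(im,None,fx=7,fy=7,interpolation=cv2.INTER_CUBIC))
c=cam('wrist'); s=cam('side'); t=cam('top')
pm=[d['position'] for d in env.place_of('driver_mid','wrist') if abs(d['position'][0]-374)<15 and abs(d['position'][1]-142)<20][0]
ps=[d['position'] for d in env.place_of('driver_mid','side') if abs(d['position'][0]-206)<12 and abs(d['position'][1]-311)<15][0]
print(pm,ps,tri([ray(c,pm),ray(s,ps)]), atz(ray(c,pm),156))
for n,g in(('awl_mid',(377,72)),('file_mid',(368,212))):
    p=env.place_of(n,'wrist')[0]['position']; print(n,atz(ray(c,p),150 if n[0]=='a' else 155))
print(atz(ray(c,(382,147)),197),atz(ray(c,(361,246)),105),atz(ray(c,(370,30)),105),atz(ray(c,(360,280)),105))
E
```

```text
Traceback (most recent call last):
IndexError: list index out of range
```

View pics/w1c.png

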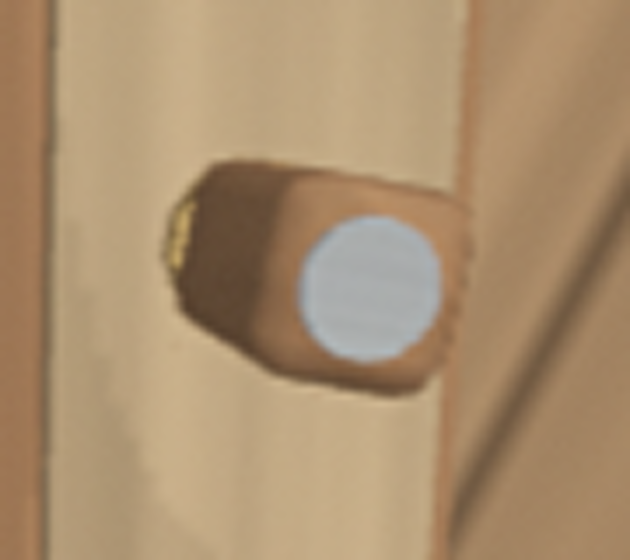

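```bash
python3 - <<'E'
from h import *
c=cam('wrist'); s=cam('side')
W=[np.array([330+u/7,105+v/7]) for u,v in((290,172),(472,203),(425,394),(250,362))]
Q=np.array([atz(ray(c,w),193)[:2] for w in W]); print(Q.round(1),Q.mean(0))
for i in range(4):
    d=Q[(i+1)%4]-Q[i]; print(np.hypot(*d).round(1),np.degrees(np.arctan2(d[1],d[0])).round(1))
print('cap',atz(ray(c,(382.9,146.1)),197))
for n in('wrist','side'): print(n,[(np.round(d['position'],1),round(d['confidence'],2)) for d in env.place_of('driver_mid',n)][:6])
for n,z in(('awl_mid',150),('file_mid',155),):
    p=env.place_of(n,'wrist')
    if p: print(n,atz(ray(c,p[0]['position']),z))
print('hole',atz(ray(c,(361,246)),105),'ends',atz(ray(c,(370,30)),105),atz(ray(c,(360,280)),105))
R=np.array(c['R']);print('cam',(-R.T@c['t']).round(),R.round(2).tolist())
E
```

```text
[[521.1 282.5]
 [541.4 288.2]
 [546.9 267.3]
 [526.7 262. ]] [534.03233694 274.97700959]
21.1 15.7
21.6 -75.2
20.8 -165.2
21.2 105.4
cap [534.54675658 275.05452036 197.        ]
wrist [(array([277.4, 145.7]), 0.86), (array([155.9, 249.3]), 0.85), (array([379.4, 144.8]), 0.76), (array([119.8, 102.2]), 0.55)]
side [(array([204.2, 307.6]), 0.9), (array([264.4, 366.6]), 0.76), (array([363. , 332.8]), 0.72), (array([355.4, 410.3]), 0.7)]
awl_mid [512.49286568 329.79019901 150.        ]
file_mid [564.65447091 219.1356015  155.        ]
hole [584.65132719 168.03554413 105.        ] ends [491.41880453 366.1099678  105.        ] [603.64824859 128.89799476 105.        ]
cam [476. 269. 475.] [[0.91, 0.42, 0.0], [0.4, -0.86, 0.33], [0.14, -0.29, -0.95]]
```

send_rows(
  targets=[
    [[0.0317,0.0266,0.039],0,0.085],
    [[0.0317,0.0266,0.039],0,0.085],
    [[0,0,0],9.5,0.085],
    [[0,0,0],0,0.085],
  ],
)

```text
time: 15.5
tcp_pos: [532.7, 274.4, 254.5]
eef_rot: [1.879, 2.465, -0.03]
wrist_force: [-0.8, -0.3, 0.8]
width: 0.992
grasp_force: 0.0
```

```bash
cat >> st.py <<'E'
import sys
if len(sys.argv)>3:
    T=np.array([float(v) for v in sys.argv[1:4]]); print('tool shift m to target',(M.T@(T-p)/1000).round(4))
E
python3 st.py 534.8 275 143
```

```text
t 15.5 j [ 0.499  0.292  1.666 -0.05   1.184  0.25 ] p [532.7 274.4 254.5] r 599.2 z [ 0.021 -0.041 -0.999] y [0.964 0.265 0.01 ] x [-0.265  0.963 -0.045] tilt 2.6 w 84.7 F [-0.8 -0.3  0.8] g 0.0
tool shift m to target [0.005  0.0011 0.1114]
```

send_rows(
  targets=[
    [[0.002,0.0011,0.04],0,0.085],
    [[0.0015,0,0.04],0,0.085],
    [[0.0015,0,0.031],0,0.085],
    [[0,0,0],0,0.085],
  ],
)

```text
time: 16.0
tcp_pos: [534.0, 273.8, 142.7]
eef_rot: [1.878, 2.467, -0.033]
wrist_force: [0.1, 0.6, -0.1]
width: 0.988
grasp_force: 0.0
```

send_rows(
  targets=[
    [[0,0,0],0,0.04],
    [[0,0,0],0,0.02],
    [[0,0,0],0,0.015],
    [[0,0,0],0,0.015],
    [[0,0,0],0,0.015],
  ],
)

```text
time: 16.62
tcp_pos: [535.6, 275.1, 145.0]
eef_rot: [1.88, 2.463, -0.026]
wrist_force: [-0.5, -0.0, 5.4]
width: 0.274
grasp_force: 62.4
```

```bash
python3 st.py
```

```text
t 16.625 j [ 0.498  0.41   1.761 -0.056  0.969  0.263] p [535.6 275.1 145. ] r 602.1 z [ 0.024 -0.039 -0.999] y [0.964 0.264 0.012] x [-0.263  0.964 -0.044] tilt 2.6 w 23.4 F [-0.5 -0.   5.4] g 62.351399660110474
```

send_rows(
  targets=[
    [[-0.0013,0.0004,-0.03],0,0.015],
    [[-0.0018,0.0005,-0.04],0,0.015],
    [[-0.0018,0.0005,-0.04],0,0.015],
    [[-0.0018,0.0005,-0.04],0,0.015],
    [[-0.0018,0.0005,-0.04],0,0.015],
  ],
)

```text
time: 17.25
tcp_pos: [534.9, 274.7, 335.4]
eef_rot: [1.881, 2.464, -0.029]
wrist_force: [0.2, 0.5, -0.7]
width: 0.271
grasp_force: 61.7
```

```bash
python3 st.py; python3 - <<'E'
from h import *
c=cam('side','s2.png'); s=env.sense();p=s['tcp_pos'];M=Rn.from_rotvec(s['eef_rot']).as_matrix()
up=np.array([0,0,1.]); g=p-19*M[:,2]; 
# at grasp: mid z=156 with TCP 145 at (534.8,275)
mid=p+np.array([-.8,0,11]); tip=mid-136*up
u=proj(c,tip);print(u,proj(c,mid),proj(c,tip+14*up))
for n in('driver_mid','driver_tip'): print(n,[(np.round(d['position'],1),round(d['confidence'],2)) for d in env.place_of(n,'side')][:6])
x,y=u.astype(int);im=c['pixels'][y-75:y+25,x-60:x+60,::-1]
cv2.imwrite('pics/s2c.png',cv2.resize(im,None,fx=6,fy=6,interpolation=cv2.INTER_CUBIC))
E
```

```text
t 17.25 j [ 0.498  0.236  1.563 -0.047  1.343  0.242] p [534.9 274.7 335.4] r 601.4 z [ 0.022 -0.04  -0.999] y [0.964 0.264 0.011] x [-0.263  0.964 -0.045] tilt 2.6 w 23.1 F [ 0.2  0.5 -0.7] g 61.684967279434204
[202.91349798 285.14402715] [191.76521067 222.2040011 ] [201.83541214 279.15420981]
driver_mid [(array([356.3, 407.3]), 0.9), (array([262.2, 366.7]), 0.88), (array([189.9, 225.9]), 0.75), (array([364.1, 334.9]), 0.71)]
driver_tip [(array([290.2, 389.4]), 0.83), (array([253.1, 423.1]), 0.77), (array([203.9, 291.6]), 0.72), (array([314.4, 358.6]), 0.56)]
```

View pics/s2c.png

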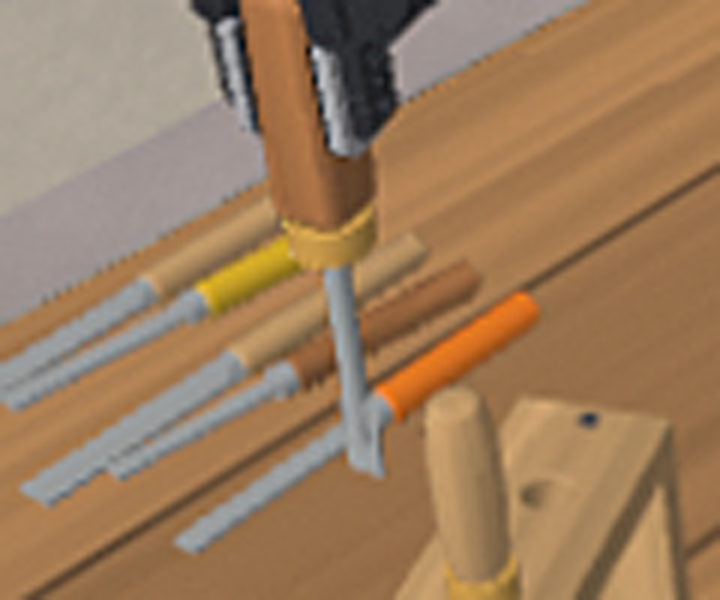

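```bash
python3 - <<'E'
from h import *
t=cam('top');s=cam('side')
print('side offset check',proj(s,(534.8,275,156)))
im=cv2.imread('pics/top0.png'); 
A=[atz(ray(t,p),z) for p,z in(((333,222),30),((403,221),30),((335,163),108),((403,162),108))]
print(np.round(A,1))
d=A[1]-A[0];print(np.degrees(np.arctan2(d[1],d[0]))+90); d=A[3]-A[2];print(np.degrees(np.arctan2(d[1],d[0]))+90)
# side crop: selector (303,330)/6.667+ (270,180); screws on panel corners
k=90/600
pts={'scrTL':(111,250),'scrTR':(336,102),'scrBL':(335,473),'scrBR':(547,307),'lamp':(198,232),'sel':(305,331),'FBL':(335,580),'FTL':(333,507)}
for n,q in pts.items(): print(n,np.round((270+q[0]*k,180+q[1]*k),1))
from scipy.optimize import least_squares
# console model: origin bottom centre, x back. front x=-75 z=35; slope 30deg -> z=110 at x=-75+130=55
n=np.array([-.5,0,.8660254])
def W(v,X): 
    c,sn=np.cos(v[2]),np.sin(v[2]); return np.array([v[0]+c*X[0]-sn*X[1],v[1]+sn*X[0]+c*X[1],X[2]])
sl=lambda u,y,h=0: np.array([-75,0,35])+u*np.array([.8660254,0,.5])+np.array([0,y,0])+h*n
# unknown: x,y,yaw, screw inset a (u from ends, y): screws at u=a,150-a ; y=+-(90-b)
S={k_:(270+pts[k_][0]*k,180+pts[k_][1]*k) for k_ in pts}
def f(v):
    a,b=v[3],v[4]
    m={'scrTL':sl(150-a,90-b),'scrTR':sl(150-a,-90+b),'scrBL':sl(a,90-b),'scrBR':sl(a,-90+b),'FTL':np.array([-75,90,35])}
    e=[proj(s,W(v,X))-S[n_] for n_,X in m.items()]
    e+=[.5*(proj(t,W(v,X))-p) for X,p in(((-75,90,35),(333,221)),((-75,-90,35),(403,221)),((55,90,110),(335,163)),((55,-90,110),(403,162)))]
    return np.concatenate(e)
r=least_squares(f,[680,-215,0,12,12]);print(r.x.round(3),np.degrees(r.x[2]),f(r.x).round(1))
E
```

```text
side offset check [208.1105254  309.90598699]
[[ 580.9 -119.7   30. ]
 [ 586.2 -315.3   30. ]
 [ 729.6 -120.8  108. ]
 [ 735.1 -302.2  108. ]]
1.554863419909779
1.735672661197782
scrTL [286.6 217.5]
scrTR [320.4 195.3]
scrBL [320.2 251. ]
scrBR [352. 226.]
lamp [299.7 214.8]
sel [315.8 229.6]
FBL [320.2 267. ]
FTL [320. 256.]
[ 6.61281e+02 -2.13439e+02  3.60000e-02  1.10480e+01  1.40160e+01] 2.05520340853593 [-0.4 -0.7 -0.4 -0.7 -0.4 -0.7 -0.4 -0.7 -0.3 -0.3  1.2  0.  -1.5 -0.7
  0.1  3.  -0.1  2.8]
```

send_rows(
  targets=[
    [[-0.026,-0.0115,-0.055],0,0.015],
    [[-0.026,-0.0115,-0.055],0,0.015],
    [[-0.026,-0.0115,-0.055],0,0.015],
    [[-0.026,-0.0115,-0.055],0,0.015],
    [[-0.026,-0.0115,-0.055],0,0.015],
  ],
)

```text
time: 18.12
tcp_pos: [507.5, 144.6, 614.0]
eef_rot: [1.881, 2.465, -0.032]
wrist_force: [1.2, -0.8, -1.9]
width: 0.277
grasp_force: 61.8
```

send_rows(
  targets=[
    [[-0.026,-0.0115,-0.055],0,0.015],
    [[-0.026,-0.0115,-0.055],0,0.015],
    [[-0.026,-0.0115,-0.055],0,0.015],
    [[-0.026,-0.0115,-0.055],0,0.015],
  ],
)

```text
time: 18.62
tcp_pos: [486.0, 41.1, 838.4]
eef_rot: [1.881, 2.465, -0.03]
wrist_force: [2.1, -0.6, 0.1]
width: 0.276
grasp_force: 61.7
```

```bash
python3 st.py
```

```text
t 18.625 j [ 0.111  0.193  0.538 -0.062  2.394 -0.202] p [486.   41.1 838.4] r 487.8 z [ 0.02  -0.04  -0.999] y [0.964 0.264 0.009] x [-0.263  0.964 -0.044] tilt 2.6 w 23.6 F [ 2.1 -0.6  0.1] g 61.67333364486694
```

send_rows(
  targets=[
    [[0.004,-0.031,-0.04],0,0.015],
    [[0.004,-0.031,-0.04],0,0.015],
    [[0.004,-0.031,-0.04],0,0.015],
    [[0.004,-0.031,-0.04],0,0.015],
    [[0.004,-0.031,-0.04],0,0.015],
  ],
)

```text
time: 19.25
tcp_pos: [373.5, 26.5, 970.1]
eef_rot: [1.802, 2.368, 0.109]
wrist_force: [-0.8, 0.1, -1.1]
width: 0.278
grasp_force: 62.4
```

```bash
python3 st.py
```

```text
t 19.25 j [ 0.123  0.219  0.061 -0.141  2.689 -0.279] p [373.5  26.5 970.1] r 374.4 z [ 0.174 -0.041 -0.984] y [0.95  0.27  0.157] x [-0.259  0.962 -0.085] tilt 10.3 w 23.7 F [-0.8  0.1 -1.1] g 62.4264657497406
```

send_rows(
  targets=[
    [[0.004,-0.038,-0.034],0,0.015],
    [[0.004,-0.038,-0.034],0,0.015],
    [[0.004,-0.038,-0.034],0,0.015],
    [[0.004,-0.038,-0.034],0,0.015],
    [[0.004,-0.038,-0.034],0,0.015],
  ],
)

```text
time: 19.88
tcp_pos: [226.5, -2.6, 1032.9]
eef_rot: [1.69, 2.226, 0.262]
wrist_force: [0.1, 0.1, -1.3]
width: 0.268
grasp_force: 62.4
```

```bash
python3 st.py
```

```text
t 19.875 j [ 0.142  0.012  0.061 -0.243  2.689 -0.37 ] p [ 226.5   -2.6 1032.9] r 226.5 z [ 0.37  -0.054 -0.928] y [0.898 0.278 0.342] x [-0.24   0.959 -0.151] tilt 21.9 w 22.9 F [ 0.1  0.1 -1.3] g 62.4164092540741
```

send_rows(
  targets=[
    [[0.004,-0.042,-0.03],0,0.015],
    [[0.004,-0.042,-0.03],0,0.015],
    [[0.004,-0.042,-0.03],0,0.015],
    [[0.004,-0.042,-0.03],0,0.015],
  ],
)

```text
time: 20.38
tcp_pos: [164.8, -5.7, 1046.9]
eef_rot: [1.646, 2.174, 0.288]
wrist_force: [-0.7, -0.2, -0.8]
width: 0.273
grasp_force: 62.5
```

```bash
python3 st.py
```

```text
t 20.375 j [ 0.784 -0.059  0.061 -0.949  2.689 -0.44 ] p [ 164.8   -5.7 1046.9] r 164.9 z [ 0.43  -0.073 -0.9  ] y [0.873 0.287 0.394] x [-0.229  0.955 -0.187] tilt 25.9 w 23.4 F [-0.7 -0.2 -0.8] g 62.47682332992554
```

```bash
cat > con.py <<'E'
from h import *
V=[661.3,-213.4,.036]
n0=np.array([-.5,0,.8660254])
RZ=Rn.from_euler('z',V[2]).as_matrix()
NW=RZ@n0; UP=RZ@np.array([.8660254,0,.5]); LF=RZ@np.array([0,1.,0])
O=np.array([V[0],V[1],0])+RZ@np.array([-75,0,35])   # front top edge centre
def panel(u,y,h): return O+u*UP+y*LF+h*NW
def hit(r,h): # (u,y) where ray meets plane h
    o,d=r; k=((O+h*NW-o)@NW)/(d@NW); X=o+k*d; return (X-O)@UP,(X-O)@LF
E
python3 - <<'E'
from con import *
s=cam('side');t=cam('top')
print('side crop sel',hit(ray(s,(315.8,229.6)),12)); print('net side',hit(ray(s,(315.9,230.1)),12)); print('top net',hit(ray(t,(351.2,199.8)),12),hit(ray(t,(353.5,200.5)),12))
st=env.sense();M=Rn.from_rotvec(st['eef_rot']).as_matrix();p=st['tcp_pos']
u,y=hit(ray(s,(315.8,229.8)),12); S=panel(u,y,12); print('slot',S.round(1))
for tw in (-70,-75,-80,-85):
    N=M@Rn.from_euler('z',tw,degrees=True).as_matrix(); b=N[:,1]; print(tw,'blade angle to LF deg',np.degrees(np.arctan2(b@UP,b@LF)).round(1))
tip=np.array([5.6,0,128])
N=M@Rn.from_euler('z',-77,degrees=True).as_matrix()
T=S+70*NW-N@tip; print('hover TCP',T.round(1),'world d',(T-p).round(1),'tool d',(M.T@(T-p)/1000).round(4))
E
```

```text
side crop sel (np.float64(59.73635429731968), np.float64(44.51603008418524))
net side (np.float64(58.468054237079464), np.float64(45.55406700513639))
top net (np.float64(66.41433531359877), np.float64(47.68000290612703)) (np.float64(64.24764499965697), np.float64(41.42769640333751))
slot [ 630.  -169.5   75. ]
-70 blade angle to LF deg 4.4
-75 blade angle to LF deg -0.6
-80 blade angle to LF deg -5.6
-85 blade angle to LF deg -10.6
hover TCP [ 544.8 -161.7  253.1] world d [ 381.  -156.4 -794.1] tool d [-0.0919 -0.0291  0.8893]
```

send_rows(
  targets=[
    [[0,0,0.055],-10.3,0.015],
    [[0,0,0.055],-10.3,0.015],
    [[0,0,0.055],-10.3,0.015],
    [[0,0,0.055],-10.3,0.015],
    [[0,0,0.055],-10.3,0.015],
  ],
)

```text
time: 21.1
tcp_pos: [264.5, -43.8, 876.2]
eef_rot: [0.786, 2.542, 0.02]
wrist_force: [0.9, 1.1, -1.0]
width: 0.273
grasp_force: 62.4
```

send_rows(
  targets=[
    [[0,0,0.055],-10.3,0.015],
    [[0,0,0.055],-10.3,0.015],
    [[0,0,0.04],0,0.015],
  ],
)

```text
time: 21.48
tcp_pos: [331.6, -62.7, 742.3]
eef_rot: [0.325, 2.647, -0.095]
wrist_force: [1.0, -0.3, -1.2]
width: 0.274
grasp_force: 62.3
```

```bash
python3 st.py 544.8 -161.7 253.1
```

```text
t 21.475 j [-0.124 -0.462  1.403 -0.067  1.726 -1.477] p [331.6 -62.7 742.3] r 337.5 z [ 0.444 -0.122 -0.888] y [ 0.244  0.97  -0.011] x [-0.862  0.212 -0.46 ] tilt 27.4 w 23.4 F [ 1.  -0.3 -1.2] g 62.31236457824707
tool shift m to target [ 0.0204 -0.0384  0.541 ]
```

send_rows(
  targets=[
    [[0.0023,-0.0037,0.06],0,0.015],
    [[0.0023,-0.0037,0.06],0,0.015],
    [[0.0023,-0.0037,0.06],0,0.015],
    [[0.0023,-0.0037,0.06],0,0.015],
    [[0.0023,-0.0037,0.06],0,0.015],
  ],
)

```text
time: 22.1
tcp_pos: [450.4, -116.7, 472.3]
eef_rot: [0.332, 2.643, -0.093]
wrist_force: [0.6, -0.3, -1.2]
width: 0.269
grasp_force: 62.4
```

send_rows(
  targets=[
    [[0.0023,-0.0037,0.06],0,0.015],
    [[0.0023,-0.0037,0.06],0,0.015],
    [[0.0023,-0.0037,0.06],0,0.015],
    [[0.0023,-0.0037,0.055],0,0.015],
    [[0,0,0],0,0.015],
  ],
)

```text
time: 22.72
tcp_pos: [541.2, -158.8, 257.3]
eef_rot: [0.335, 2.652, -0.094]
wrist_force: [-0.1, -0.1, -1.9]
width: 0.272
grasp_force: 62.2
```

```bash
python3 st.py; python3 - <<'E'
from con import *
st=env.sense();M=Rn.from_rotvec(st['eef_rot']).as_matrix();p=st['tcp_pos']
C={n:cam(n) for n in('wrist','side')}
for n,c in C.items():
    cv2.imwrite(f'pics/h_{n}.png',c['pixels'][:,:,::-1])
    print(n,'pred tip',proj(c,p+M@np.array([5.6,0,128])).round(1),'pred slot',proj(c,panel(60,45,12)).round(1))
    for l in('slot','driver_tip','driver_mid','dial_mark'): print(' ',l,[(np.round(d['position'],1),round(d['confidence'],2)) for d in env.place_of(l,n)][:5])
a=C['wrist']['pixels'][:,:,::-1]
b=C['side']['pixels'][150:270,240:400,::-1]
o=np.vstack([a[60:340,160:560].repeat(1,0), cv2.resize(b,(400,300),interpolation=cv2.INTER_CUBIC)])
cv2.imwrite('pics/hov.png',o); print(o.shape)
E
```

```text
t 22.725 j [-0.294  0.019  2.08   0.018  0.57  -1.626] p [ 541.2 -158.8  257.3] r 564.0 z [ 0.438 -0.123 -0.89 ] y [ 0.251  0.968 -0.01 ] x [-0.863  0.219 -0.455] tilt 27.1 w 23.3 F [-0.1 -0.1 -1.9] g 62.16703534126282
wrist pred tip [313. 223.] pred slot [326.6 208.1]
  slot [(array([327.2, 207.8]), 0.69)]
  driver_tip [(array([313.7, 222.3]), 0.82)]
  driver_mid [(array([315.3, 314.5]), 0.67)]
  dial_mark [(array([254.5, 271.9]), 0.85)]
side pred tip [327.9 212.4] pred slot [315.6 229.6]
  slot [(array([315.1, 228.6]), 0.6)]
  driver_tip [(array([313.1, 358.8]), 0.96), (array([327.9, 213.3]), 0.82), (array([252.1, 422.8]), 0.78), (array([319. , 242.7]), 0.61)]
  driver_mid [(array([262.3, 365.1]), 0.72), (array([355.3, 405.2]), 0.69), (array([363.3, 336.6]), 0.62), (array([341.3, 175.5]), 0.57)]
  dial_mark [(array([325.1, 199.8]), 0.56)]
(580, 400, 3)
```

View pics/hov.png

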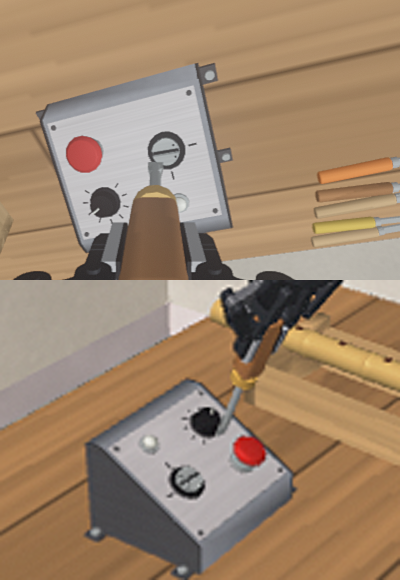

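```bash
cat > sl.py <<'E'
from con import *
def slot_angle(c,S,h=12):
    g=cv2.cvtColor(c['pixels'],cv2.COLOR_RGB2GRAY).astype(float)
    best=[]
    for a in np.arange(-20,111,1.):
        d=np.cos(np.radians(a))*LF+np.sin(np.radians(a))*UP; e=-np.sin(np.radians(a))*LF+np.cos(np.radians(a))*UP
        for off in np.arange(-3,3.1,.5):
            v=[g[int(round(q[1])),int(round(q[0]))] for k in np.arange(-11,11.1,1) for q in [proj(c,S+k*d+off*e)]]
            best.append((np.mean(v),a,off))
    return sorted(best)[:6]
if __name__=='__main__':
    c=cam('wrist'); s=cam('side')
    for n,c,px in(('w',c,env.place_of('slot','wrist')),('s',s,env.place_of('slot','side'))):
        q=px[0]['position'];u,y=hit(ray(c,q),12);print(n,q,'u,y',round(u,1),round(y,1))
        print(np.round(slot_angle(c,panel(u,y,12)),1).tolist())
    st=env.sense();M=Rn.from_rotvec(st['eef_rot']).as_matrix();p=st['tcp_pos']; b=M[:,1]
    print('blade',np.degrees(np.arctan2(b@UP,b@LF)))
    # tip from two cams
    w=cam('wrist');pw=env.place_of('driver_tip','wrist')[0]['position']; s=cam('side'); P2=[d['position'] for d in env.place_of('driver_tip','side')]
    pt=proj(s,p+M@np.array([5.6,0,128])); ps=min(P2,key=lambda q:np.hypot(*(np.array(q)-pt)))
    X,e=tri([ray(w,pw),ray(s,ps)]); print('tip',X.round(1),np.round(e,1),'tool',(M.T@(X-p)).round(1), 'panel uyh',((X-O)@UP).round(1),((X-O)@LF).round(1),((X-O)@NW).round(1))
E
python3 sl.py
```

```text
w [318.0, 199.2] u,y 59.4 38.8
[[70.2, 2.0, 3.0], [70.5, 3.0, 3.0], [70.6, 5.0, 3.0], [70.7, 1.0, 3.0], [71.1, 4.0, 3.0], [71.2, 6.0, 3.0]]
s [317.7, 228.3] u,y 59.5 36.2
[[73.3, 5.0, 2.0], [74.9, 6.0, 2.0], [74.9, 7.0, 2.0], [76.7, 4.0, 2.0], [77.0, 2.0, 2.0], [77.4, 1.0, 2.0]]
blade 13.601254332766212
tip [ 597.9 -174.3  139.9] [3.3 3.3] tool [  8.4  -2.2 136.1] panel uyh 63.8 41.4 84.3
```

```bash
cat > sl2.py <<'E'
from con import *
from scipy.ndimage import map_coordinates
def find(c,h=12):
    g=cv2.cvtColor(c['pixels'],cv2.COLOR_RGB2GRAY).astype(float)
    def mean(u,y,a,off):
        d=np.cos(a)*LF+np.sin(a)*UP; e=-np.sin(a)*LF+np.cos(a)*UP
        Q=np.array([proj(c,panel(u,y,h)+k*d+off*e) for k in np.arange(-8,8.1,2)]); return map_coordinates(g,[Q[:,1],Q[:,0]],order=1).mean()
    r=[(mean(u,y,np.radians(a),0)-.5*mean(u,y,np.radians(a),6)-.5*mean(u,y,np.radians(a),-6),u,y,a) for u in np.arange(54,70,1.) for y in(43,47) for a in np.arange(-6,16,3.)]
    return np.array(sorted(r)[:4])
if __name__=='__main__':
    W,S_,T,TS=[],[],[],[]
    st=env.sense();M=Rn.from_rotvec(st['eef_rot']).as_matrix();p=st['tcp_pos']
    for i in range(4):
        w=cam('wrist');s=cam('side')
        f=lambda l,n,g,R: [d['position'] for d in env.place_of(l,n) if np.hypot(*(np.array(d['position'])-g))<R][:1]
        W+=f('slot','wrist',(327,208),15);T+=f('driver_tip','wrist',(313,223),15);S_+=f('slot','side',(315.6,229.6),12);TS+=f('driver_tip','side',(327.9,212.4),12)
    for n,c,a in(('w',w,W),('s',s,S_)):
        print(n,np.round(a,1).tolist(),'uy',np.round(hit(ray(c,np.median(a,0)),12),1)); print(find(c).round(1).tolist())
    print(np.round(T,1).tolist(),np.round(TS,1).tolist())
    X,e=tri([ray(w,np.median(T,0)),ray(s,np.median(TS,0))]); print('tip',X.round(1),np.round(e,1),'tool',(M.T@(X-p)).round(1),'uyh',((X-O)@UP).round(1),((X-O)@LF).round(1),((X-O)@NW).round(1))
E
python3 sl2.py
```

```text
w [[323.5, 201.2], [321.1, 202.1], [322.2, 201.1], [322.0, 198.7]] uy [61.  42.6]
[[-101.8, 63.0, 43.0, 3.0], [-101.8, 63.0, 43.0, 0.0], [-100.1, 63.0, 43.0, 6.0], [-99.9, 63.0, 43.0, -3.0]]
s [[316.4, 229.3], [318.4, 228.9], [315.1, 229.5], [316.8, 228.5]] uy [59.5 41.2]
[[-77.0, 62.0, 43.0, 0.0], [-76.5, 62.0, 43.0, -3.0], [-76.0, 62.0, 43.0, 3.0], [-75.1, 62.0, 43.0, -6.0]]
[[312.5, 219.4], [312.1, 224.6], [312.1, 221.6], [313.0, 223.3]] [[326.4, 212.8], [328.8, 213.6], [325.6, 217.0]]
tip [ 601.7 -174.9  136.2] [3.7 3.7] tool [  6.5  -1.8 140.9] uyh 65.2 40.6 79.2
```

send_rows(
  targets=[
    [[0,0,0],-10.5,0.015],
    [[0,0,0],0,0.015],
  ],
)

```text
time: 25.08
tcp_pos: [544.6, -157.0, 263.9]
eef_rot: [0.079, 2.666, -0.158]
wrist_force: [-0.5, 0.1, -1.2]
width: 0.271
grasp_force: 62.4
```

```bash
cat > go.py <<'E'
from con import *
import sys
u,y,h=[float(v) for v in sys.argv[1:4]]; L=float(sys.argv[4]) if len(sys.argv)>4 else 131
st=env.sense();M=Rn.from_rotvec(st['eef_rot']).as_matrix();p=st['tcp_pos']; b=M[:,1]
tt=np.array([5.6,-.5,L]); X=p+M@tt; d=M@np.array([.045,0,.999])
print('t',st['time'],'tip u,y,h(over face)',((X-O)@UP).round(1),((X-O)@LF).round(1),((X-O)@NW-12).round(1),'blade',np.degrees(np.arctan2(b@UP,b@LF)).round(1),'off driver/tool',np.degrees(np.arccos(-d@NW)).round(1),np.degrees(np.arccos(-M[:,2]@NW)).round(1),'F',st['wrist_force'].round(1),'w',(st['width']*85.4).round(1),'j',st['joint_pos'].round(2))
print('Fpanel u,y,n',(st['wrist_force']@UP).round(1),(st['wrist_force']@LF).round(1),(st['wrist_force']@NW).round(1))
print('shift to target (m)',(M.T@(panel(u,y,h+12)-X)/1000).round(4),' 1mm inward',(M.T@(-NW)).round(3),' 1mm up',(M.T@UP).round(3),' 1mm left',(M.T@LF).round(3))
E
python3 go.py 62.5 43 8
```

```text
Traceback (most recent call last):
  File "go.py", line 6, in <module>
    print('t',st['time'],'tip u,y,h(over face)',((X-O)@UP).round(1),((X-O)@LF).round(1),((X-O)@NW-12).round(1),'blade',np.degrees(np.arctan2(b@UP,b@LF)).round(1),'off driver/tool',np.degrees(np.arccos(-d@NW)).round(1),np.degrees(np.arccos(-M[:,2]@NW)).round(1),'F',st['wrist_force'].round(1),'w',(st['width']*85.4).round(1),'j',st['joint_pos'].round(2))
                                                                                                                                                                                                                                                                                                        ^^^^^^^^^^^^^^^^^^^^^^^^
AttributeError: 'float' object has no attribute 'round'
```

```bash
sed -i "s/(st\['width'\]\*85.4).round(1)/round(st['width']*85.4,1)/" go.py; python3 go.py 62.5 43 8
```

```text
t 25.075 tip u,y,h(over face) 66.9 41.9 77.0 blade 3.1 off driver/tool 9.9 8.8 F [-0.5  0.1 -1.2] w 23.1 j [-0.29  0.01  2.08  0.01  0.57 -1.81]
Fpanel u,y,n -1.0 0.2 -0.8
shift to target (m) [0.0009 0.0108 0.0682]  1mm inward [-0.05   0.144  0.988]  1mm up [-0.997  0.053 -0.059]  1mm left [ 0.061  0.988 -0.141]
```

send_rows(
  targets=[
    [[0.0003,0.0054,0.034],0,0.015],
    [[0.0003,0.0054,0.034],0,0.015],
    [[0,0,0],0,0.015],
  ],
)

```text
time: 25.45
tcp_pos: [574.5, -154.3, 200.0]
eef_rot: [0.082, 2.67, -0.156]
wrist_force: [-0.7, -0.7, -0.7]
width: 0.275
grasp_force: 62.3
```

```bash
python3 go.py 62.5 43 -3; python3 - <<'E'
from con import *
from sl2 import find
c=cam('wrist'); st=env.sense();M=Rn.from_rotvec(st['eef_rot']).as_matrix();p=st['tcp_pos']
x=c['pixels'][:,:,::-1]; q=proj(c,p+M@np.array([5.6,-.5,131])); print(q, proj(c,panel(62.5,43,12)))
s=cam('side'); q2=proj(s,panel(62.5,43,12)).astype(int)
a=x[int(q[1])-50:int(q[1])+50,int(q[0])-65:int(q[0])+65]; b=s['pixels'][q2[1]-37:q2[1]+38,q2[0]-50:q2[0]+50,::-1]
cv2.imwrite('pics/near.png',np.hstack([cv2.resize(a,(390,300),interpolation=cv2.INTER_CUBIC),cv2.resize(b,(400,300),interpolation=cv2.INTER_CUBIC)]))
E
```

```text
t 25.45 tip u,y,h(over face) 60.3 43.7 6.6 blade 3.2 off driver/tool 10.0 8.8 F [-0.7 -0.7 -0.7] w 23.5 j [-0.26  0.15  2.09 -0.01  0.42 -1.76]
Fpanel u,y,n -1.0 -0.7 -0.2
shift to target (m) [-0.0027  0.0008  0.0094]  1mm inward [-0.054  0.143  0.988]  1mm up [-0.997  0.055 -0.063]  1mm left [ 0.063  0.988 -0.14 ]
[311.74500951 223.90951821] [312.72199946 223.20962623]
```

View pics/near.png

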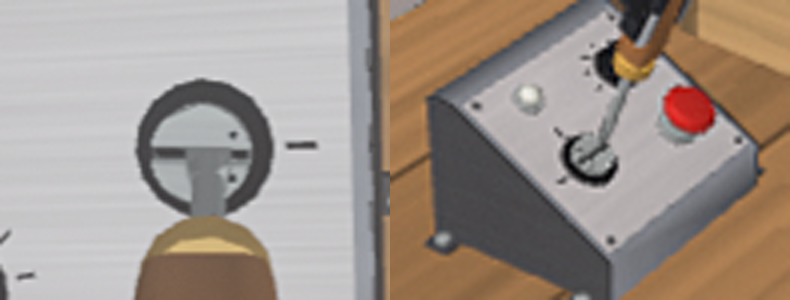

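send_rows(
  targets=[
    [[-0.0037,-0.0017,0.0035],0,0.015],
    [[0,0,0],0,0.015],
  ],
)

```text
time: 25.8
tcp_pos: [580.8, -157.4, 202.5]
eef_rot: [0.078, 2.664, -0.159]
wrist_force: [-0.1, 0.1, -1.9]
width: 0.271
grasp_force: 62.3
```

```bash
python3 go.py 63.8 41.5 -3; python3 - <<'E'
from con import *
c=cam('wrist'); g=cv2.cvtColor(c['pixels'],cv2.COLOR_RGB2GRAY)
# columns through left/right free parts of slot and through the blade
for x in range(300,334,3): print(x,g[212:240,x].tolist())
E
```

```text
t 25.8 tip u,y,h(over face) 67.8 40.1 5.6 blade 3.0 off driver/tool 9.9 8.8 F [-0.1  0.1 -1.9] w 23.2 j [-0.27  0.15  2.08 -0.01  0.42 -1.77]
Fpanel u,y,n -1.1 0.1 -1.6
shift to target (m) [0.0036 0.0024 0.0085]  1mm inward [-0.048  0.145  0.988]  1mm up [-0.997  0.053 -0.057]  1mm left [ 0.06   0.988 -0.142]
300 [144, 113, 100, 98, 88, 108, 131, 146, 152, 145, 100, 78, 68, 66, 64, 77, 122, 179, 188, 202, 205, 202, 198, 198, 199, 198, 199, 198]
303 [171, 109, 70, 69, 83, 134, 150, 168, 177, 176, 177, 181, 180, 168, 138, 84, 66, 66, 65, 95, 169, 207, 200, 199, 199, 199, 199, 197]
306 [172, 118, 71, 68, 87, 137, 149, 166, 178, 177, 175, 179, 179, 177, 178, 179, 161, 100, 69, 64, 64, 110, 188, 202, 201, 199, 199, 198]
309 [173, 130, 73, 67, 82, 128, 147, 165, 179, 173, 125, 121, 122, 121, 118, 114, 116, 122, 128, 138, 144, 143, 132, 151, 180, 184, 183, 182]
312 [175, 132, 73, 69, 84, 133, 144, 163, 179, 175, 124, 121, 121, 119, 121, 120, 120, 120, 124, 121, 120, 120, 120, 121, 120, 120, 121, 120]
315 [180, 154, 77, 65, 78, 117, 136, 162, 179, 175, 125, 121, 123, 123, 123, 123, 123, 124,
[... 170 characters left out ...]
2, 123, 122, 121, 120]
321 [180, 159, 78, 65, 77, 111, 136, 158, 176, 172, 125, 121, 124, 123, 119, 125, 152, 168, 168, 160, 151, 143, 129, 121, 127, 181, 188, 186]
324 [181, 162, 90, 66, 71, 97, 134, 156, 173, 177, 177, 179, 181, 181, 178, 176, 177, 179, 166, 82, 64, 66, 66, 82, 154, 205, 201, 199]
327 [183, 164, 89, 66, 70, 98, 135, 155, 170, 173, 144, 74, 77, 137, 180, 177, 131, 76, 65, 67, 68, 65, 72, 137, 204, 203, 199, 199]
330 [181, 164, 90, 63, 64, 84, 140, 154, 170, 178, 179, 174, 159, 114, 74, 64, 68, 69, 68, 66, 72, 125, 187, 203, 201, 199, 199, 198]
333 [143, 150, 145, 135, 128, 115, 124, 85, 79, 72, 66, 68, 70, 70, 70, 71, 65, 64, 76, 137, 206, 200, 197, 198, 200, 199, 198, 198]
```

send_rows(
  targets=[
    [[0.0022,0,0],0,0.015],
    [[0.0022,0,0],0,0.015],
    [[0,0,0],0,0.015],
    [[0,0,0],0,0.015],
  ],
)

```text
time: 26.35
tcp_pos: [576.2, -156.9, 199.2]
eef_rot: [0.077, 2.666, -0.159]
wrist_force: [-0.0, 0.1, -2.4]
width: 0.277
grasp_force: 62.3
```

```bash
python3 go.py 63.4 41.5 -3; python3 - <<'E'
from con import *
c=cam('wrist'); g=cv2.cvtColor(c['pixels'],cv2.COLOR_RGB2GRAY)
for x in (304,308,315,318,326,329): print(x,g[205:235,x].tolist())
E
```

```text
t 26.35 tip u,y,h(over face) 61.9 40.8 5.1 blade 3.0 off driver/tool 9.9 8.8 F [-0.   0.1 -2.4] w 23.7 j [-0.27  0.15  2.09 -0.01  0.42 -1.77]
Fpanel u,y,n -1.2 0.1 -2.0
shift to target (m) [-0.0019  0.0019  0.0078]  1mm inward [-0.05   0.144  0.988]  1mm up [-0.997  0.052 -0.059]  1mm left [ 0.06   0.988 -0.141]
304 [75, 74, 74, 71, 76, 115, 168, 185, 183, 182, 180, 179, 178, 181, 173, 118, 70, 67, 84, 135, 150, 167, 179, 176, 176, 178, 179, 179, 177, 154]
308 [72, 74, 93, 142, 171, 186, 182, 179, 179, 181, 180, 178, 177, 181, 175, 129, 78, 107, 112, 128, 127, 128, 130, 135, 141, 151, 153, 163, 171, 173]
315 [102, 152, 187, 185, 185, 184, 182, 180, 179, 179, 180, 180, 178, 180, 180, 156, 85, 124, 125, 124, 123, 124, 123, 124, 124, 124, 123, 123, 124, 123]
318 [91, 146, 189, 185, 184, 184, 182, 180, 179, 180, 181, 179, 178, 179, 181, 158, 86, 123, 125, 124, 124, 124, 123, 124, 134, 146, 124, 122, 123, 123]
326 [74, 72, 72, 85, 125, 168, 183, 182, 181, 175, 117, 71, 112, 181, 184, 167, 97, 68, 71, 98, 137, 152, 170, 176, 162, 77, 77, 136, 179, 178]
329 [76, 73, 75, 73, 71, 73, 98, 123, 151, 176, 183, 183, 181, 180, 182, 168, 106, 66, 66, 87, 143, 152, 168, 180, 180, 181, 167, 136, 94, 70]
```

send_rows(
  targets=[
    [[-0.0016,0.0003,0.002],0,0.015],
    [[-0.0001,0.0004,0.0025],0,0.015],
    [[0,0,0],0,0.015],
  ],
)

```text
time: 26.78
tcp_pos: [579.8, -156.8, 195.5]
eef_rot: [0.077, 2.667, -0.159]
wrist_force: [-0.1, 0.2, -1.7]
width: 0.275
grasp_force: 62.3
```

```bash
python3 go.py 63.4 41.5 -3; python3 - <<'E'
from con import *
c=cam('wrist'); g=cv2.cvtColor(c['pixels'],cv2.COLOR_RGB2GRAY)
for x in (304,308,315,318,326,329): print(x,g[208:232,x].tolist())
E
```

```text
t 26.775 tip u,y,h(over face) 63.1 40.9 0.1 blade 3.0 off driver/tool 10.0 8.8 F [-0.1  0.2 -1.7] w 23.5 j [-0.26  0.16  2.08 -0.01  0.41 -1.77]
Fpanel u,y,n -1.0 0.2 -1.4
shift to target (m) [-0.0004  0.0011  0.003 ]  1mm inward [-0.051  0.144  0.988]  1mm up [-0.997  0.052 -0.059]  1mm left [ 0.06   0.988 -0.141]
304 [90, 136, 178, 184, 181, 181, 181, 179, 179, 180, 183, 166, 91, 69, 69, 92, 140, 154, 169, 177, 176, 177, 178, 177]
308 [173, 186, 183, 180, 179, 179, 180, 180, 179, 180, 183, 169, 104, 75, 110, 125, 128, 129, 130, 131, 135, 140, 150, 154]
315 [184, 184, 183, 180, 178, 179, 180, 179, 179, 179, 181, 172, 125, 81, 125, 125, 123, 125, 123, 124, 123, 123, 124, 123]
318 [185, 183, 183, 181, 179, 179, 181, 179, 179, 178, 180, 174, 128, 80, 124, 127, 124, 124, 122, 123, 124, 135, 148, 124]
326 [87, 123, 159, 181, 183, 179, 162, 83, 85, 143, 180, 181, 159, 77, 65, 81, 124, 134, 157, 175, 176, 156, 94, 93]
329 [73, 70, 72, 85, 115, 131, 162, 177, 183, 184, 182, 181, 160, 83, 62, 71, 105, 134, 158, 175, 178, 170, 162, 136]
```

send_rows(
  targets=[
    [[-0.0002,0.0003,0.002],0,0.015],
    [[-0.0001,0.0003,0.002],0,0.015],
    [[0,0,0],0,0.015],
  ],
)

```text
time: 27.2
tcp_pos: [581.9, -156.7, 192.2]
eef_rot: [0.077, 2.667, -0.159]
wrist_force: [-0.1, -0.4, -0.6]
width: 0.272
grasp_force: 62.3
```

```bash
python3 go.py 63.4 41.5 -3
```

```text
t 27.2 tip u,y,h(over face) 63.3 40.8 -3.8 blade 3.0 off driver/tool 10.0 8.8 F [-0.1 -0.4 -0.6] w 23.3 j [-0.26  0.17  2.08 -0.01  0.4  -1.77]
Fpanel u,y,n -0.4 -0.4 -0.4
shift to target (m) [-0.      0.0005 -0.0009]  1mm inward [-0.051  0.144  0.988]  1mm up [-0.997  0.052 -0.059]  1mm left [ 0.06   0.988 -0.141]
```

send_rows(
  targets=[
    [[-0.0001,0.0003,0.0015],0,0.015],
    [[-0.0001,0.0002,0.0015],0,0.015],
    [[0,0,0],0,0.015],
  ],
)

```text
time: 27.58
tcp_pos: [583.5, -156.6, 189.7]
eef_rot: [0.077, 2.666, -0.159]
wrist_force: [0.9, 0.7, -1.4]
width: 0.274
grasp_force: 62.3
```

```bash
python3 go.py 63.4 41.5 -3
```

```text
t 27.575 tip u,y,h(over face) 63.4 40.9 -6.8 blade 3.0 off driver/tool 10.0 8.8 F [ 0.9  0.7 -1.4] w 23.4 j [-0.26  0.18  2.08 -0.01  0.4  -1.76]
Fpanel u,y,n 0.1 0.7 -1.7
shift to target (m) [ 0.0002  0.0001 -0.0038]  1mm inward [-0.051  0.144  0.988]  1mm up [-0.997  0.052 -0.059]  1mm left [ 0.06   0.988 -0.141]
```

send_rows(
  targets=[
    [[-0.0001,0.0003,0.0015],0,0.015],
    [[0,0,0],0,0.015],
  ],
)

```text
time: 27.82
tcp_pos: [584.3, -156.5, 188.4]
eef_rot: [0.077, 2.666, -0.159]
wrist_force: [1.1, -0.2, -1.7]
width: 0.274
grasp_force: 62.3
```

```bash
python3 go.py 63.4 41.5 -3;  python3 - <<'E'
from con import *
c=cam('wrist'); g=cv2.cvtColor(c['pixels'],cv2.COLOR_RGB2GRAY)
for x in (304,308,315,318,326,329): print(x,g[208:232,x].tolist())
E
```

```text
t 27.825 tip u,y,h(over face) 63.5 41.0 -8.3 blade 3.0 off driver/tool 9.9 8.8 F [ 1.1 -0.2 -1.7] w 23.4 j [-0.26  0.18  2.08 -0.01  0.39 -1.76]
Fpanel u,y,n 0.1 -0.2 -2.0
shift to target (m) [ 0.0004 -0.0003 -0.0053]  1mm inward [-0.051  0.144  0.988]  1mm up [-0.997  0.052 -0.059]  1mm left [ 0.06   0.988 -0.141]
304 [91, 138, 173, 186, 182, 179, 180, 182, 180, 179, 178, 180, 175, 132, 72, 67, 81, 122, 136, 159, 175, 176, 175, 177]
308 [161, 186, 186, 183, 180, 179, 180, 180, 180, 178, 178, 180, 179, 155, 110, 108, 115, 115, 124, 131, 136, 140, 149, 152]
315 [185, 184, 184, 183, 181, 179, 178, 180, 181, 180, 178, 179, 180, 160, 127, 123, 123, 124, 123, 124, 124, 123, 123, 124]
318 [186, 185, 184, 183, 181, 179, 178, 179, 180, 180, 178, 179, 181, 163, 128, 123, 123, 125, 123, 122, 122, 134, 149, 125]
326 [72, 72, 85, 119, 151, 170, 179, 183, 153, 145, 165, 181, 183, 169, 106, 67, 65, 85, 139, 144, 161, 177, 178, 175]
329 [73, 73, 73, 72, 70, 74, 99, 125, 136, 155, 173, 179, 180, 174, 127, 82, 79, 95, 145, 146, 157, 161, 159, 111]
```

send_rows(
  targets=[
    [[-0.0001,0.0002,0.0013],0,0.015],
    [[0,0,0],0,0.015],
  ],
)

```text
time: 28.12
tcp_pos: [585.0, -156.5, 187.6]
eef_rot: [0.077, 2.666, -0.159]
wrist_force: [-3.5, 1.3, 4.8]
width: 0.27
grasp_force: 63.5
```

```bash
python3 go.py 63.4 41.5 -3
```

```text
t 28.125 tip u,y,h(over face) 63.7 40.9 -9.3 blade 3.0 off driver/tool 9.9 8.8 F [-3.5  1.3  4.8] w 23.1 j [-0.26  0.18  2.08 -0.01  0.39 -1.76]
Fpanel u,y,n -0.5 1.5 5.9
shift to target (m) [ 0.0007 -0.0003 -0.0063]  1mm inward [-0.05   0.144  0.988]  1mm up [-0.997  0.052 -0.058]  1mm left [ 0.06   0.988 -0.141]
```

send_rows(
  targets=[
    [[-0.0001,0.0002,0.0013],0,0.015],
    [[0,0,0],0,0.015],
  ],
)

```text
time: 28.38
tcp_pos: [585.6, -156.5, 187.2]
eef_rot: [0.077, 2.666, -0.159]
wrist_force: [-11.4, 1.8, 14.6]
width: 0.274
grasp_force: 65.1
```

```bash
python3 go.py 63.4 41.5 -3
```

```text
t 28.375 tip u,y,h(over face) 64.2 40.9 -10.0 blade 3.0 off driver/tool 9.9 8.8 F [-11.4   1.8  14.6] w 23.4 j [-0.26  0.19  2.08 -0.02  0.39 -1.76]
Fpanel u,y,n -2.6 2.2 18.3
shift to target (m) [ 0.0012 -0.0004 -0.007 ]  1mm inward [-0.05   0.145  0.988]  1mm up [-0.997  0.052 -0.058]  1mm left [ 0.06   0.988 -0.142]
```

send_rows(
  targets=[
    [[0,-0.001,0],10,0.015],
    [[0,-0.001,0],10,0.015],
    [[0,-0.001,0],10,0.015],
  ],
)

```text
time: 28.75
tcp_pos: [584.6, -159.5, 187.1]
eef_rot: [0.769, 2.544, 0.013]
wrist_force: [-12.0, 0.4, 15.5]
width: 0.274
grasp_force: 65.0
```

```bash
python3 go.py 63.4 41.5 -3 125.5; python3 - <<'E'
from rig import env
print(env.sense()['wrist_torque'])
E
```

```text
t 28.75 tip u,y,h(over face) 64.0 41.5 -4.5 blade 33.7 off driver/tool 8.7 8.8 F [-12.    0.4  15.5] w 23.4 j [-0.27  0.19  2.08 -0.01  0.39 -1.24]
Fpanel u,y,n -2.6 0.9 19.4
shift to target (m) [ 0.0005 -0.0005 -0.0014]  1mm inward [0.029 0.15  0.988]  1mm up [-0.834  0.548 -0.059]  1mm left [ 0.55   0.823 -0.142]
[-0.23543612  1.42767345 -0.23785584]
```

```bash
cat > ang.py <<'E'
from con import *
from scipy.ndimage import map_coordinates
def ang(c,cu=(61,62,63,64,65,66),cy=(41,42,43,44)):
    g=cv2.cvtColor(c['pixels'],cv2.COLOR_RGB2GRAY).astype(float); o=[]
    for u in cu:
        for y in cy:
            for a in range(-10,115,3):
                A=np.radians(a);d=np.cos(A)*LF+np.sin(A)*UP
                for h in (11,):
                    v=[]
                    for k in(-12.5,-11,-9.5,9.5,11,12.5):
                        v.append(proj(c,panel(u,y,h)+k*d))
                    Q=np.array(v); m=map_coordinates(g,[Q[:,1],Q[:,0]],order=1); o.append((m.max(),a,u,y))
    return sorted(o)[:5]
if __name__=='__main__':
    for n in('wrist','side'): print(n,np.round(ang(cam(n)),0).tolist())
E
python3 ang.py
```

```text
wrist [[73.0, 20.0, 63.0, 43.0], [84.0, 20.0, 64.0, 43.0], [85.0, 23.0, 63.0, 43.0], [92.0, 23.0, 63.0, 42.0], [93.0, 20.0, 63.0, 41.0]]
side [[94.0, 23.0, 63.0, 44.0], [95.0, 23.0, 62.0, 44.0], [95.0, 20.0, 62.0, 44.0], [96.0, 26.0, 62.0, 44.0], [96.0, 20.0, 63.0, 44.0]]
```

send_rows(
  targets=[
    [[0,-0.001,0],10,0.015],
    [[0,-0.001,0],10,0.015],
    [[0,-0.001,0],10,0.015],
    [[0,-0.001,0],10,0.015],
    [[0,-0.001,0],10,0.015],
  ],
)

```text
time: 29.48
tcp_pos: [580.7, -162.4, 185.5]
eef_rot: [1.795, 2.007, 0.293]
wrist_force: [-11.7, 1.6, 14.5]
width: 0.274
grasp_force: 65.0
```

```bash
python3 go.py 63.4 41.5 -3 125.5; python3 ang.py
```

```text
t 29.475 tip u,y,h(over face) 63.5 41.6 -4.6 blade 83.8 off driver/tool 6.7 8.8 F [-11.7   1.6  14.5] w 23.4 j [-0.28  0.18  2.09  0.    0.39 -0.39]
Fpanel u,y,n -2.8 2.0 18.4
shift to target (m) [-0.0003 -0.0002 -0.0015]  1mm inward [0.134 0.075 0.988]  1mm up [-0.117  0.991 -0.059]  1mm left [ 0.984  0.107 -0.141]
wrist [[86.0, 71.0, 62.0, 43.0], [88.0, 68.0, 64.0, 43.0], [88.0, 71.0, 63.0, 43.0], [88.0, 68.0, 62.0, 42.0], [91.0, 71.0, 63.0, 42.0]]
side [[125.0, 68.0, 62.0, 44.0], [126.0, 68.0, 61.0, 44.0], [126.0, 71.0, 61.0, 44.0], [127.0, 65.0, 61.0, 44.0], [128.0, 89.0, 66.0, 42.0]]
```

send_rows(
  targets=[
    [[0,-0.001,0],10,0.015],
    [[0,-0.001,0],9.5,0.015],
    [[0,0,0],1,0.015],
    [[0,0,0],0,0.015],
  ],
)

```text
time: 30.08
tcp_pos: [579.0, -162.4, 184.6]
eef_rot: [2.144, 1.68, 0.398]
wrist_force: [-10.0, 2.2, 13.2]
width: 0.274
grasp_force: 64.9
```

```bash
python3 go.py 63.4 41.5 -3 125.5; python3 ang.py;python3 -c "
from rig import env
print(env.sense()['wrist_torque'])"
```

```text
t 30.075 tip u,y,h(over face) 63.5 41.7 -4.6 blade 103.8 off driver/tool 6.3 8.8 F [-10.    2.2  13.2] w 23.4 j [-0.28  0.18  2.09  0.01  0.38 -0.04]
Fpanel u,y,n -2.0 2.6 16.4
shift to target (m) [-0.0005 -0.0001 -0.0016]  1mm inward [0.151 0.024 0.988]  1mm up [ 0.233  0.971 -0.059]  1mm left [ 0.961 -0.239 -0.141]
wrist [[83.0, 89.0, 62.0, 43.0], [84.0, 92.0, 64.0, 43.0], [85.0, 89.0, 63.0, 43.0], [87.0, 86.0, 62.0, 43.0], [89.0, 89.0, 64.0, 43.0]]
side [[118.0, 89.0, 61.0, 44.0], [122.0, 92.0, 65.0, 44.0], [122.0, 95.0, 65.0, 43.0], [122.0, 92.0, 66.0, 44.0], [122.0, 89.0, 62.0, 44.0]]
[ 0.18819064  1.3368806  -0.04048132]
```

send_rows(
  targets=[
    [[0,0,0],2,0.015],
    [[0,0,0],0,0.015],
  ],
)

```text
time: 30.42
tcp_pos: [578.9, -162.3, 184.5]
eef_rot: [2.176, 1.645, 0.407]
wrist_force: [-11.6, 2.2, 13.8]
width: 0.272
grasp_force: 65.0
```

```bash
python3 go.py 63.4 41.5 -3 125.5; python3 -c "
from con import *
s=env.sense();print(s['wrist_torque'],s['wrist_torque']@NW)"
```

```text
t 30.425 tip u,y,h(over face) 63.5 41.8 -4.6 blade 105.8 off driver/tool 6.3 8.8 F [-11.6   2.2  13.8] w 23.3 j [-0.28  0.18  2.09  0.01  0.38 -0.  ]
Fpanel u,y,n -3.1 2.6 17.7
shift to target (m) [-0.0005 -0.0001 -0.0016]  1mm inward [0.152 0.019 0.988]  1mm up [ 0.267  0.962 -0.059]  1mm left [ 0.952 -0.272 -0.141]
[ 0.2263476   1.39007908 -0.00698826] -0.14416849879871674
```

send_rows(
  targets=[
    [[0,0,0],3,0.015],
    [[0,0,0],0,0.015],
  ],
)

```text
time: 30.68
tcp_pos: [578.7, -162.2, 184.4]
eef_rot: [2.224, 1.591, 0.422]
wrist_force: [-12.3, 3.3, 13.4]
width: 0.275
grasp_force: 65.1
```

```bash
python3 ang.py; python3 -c "
from con import *
s=env.sense();print(s['time'],s['wrist_torque'],s['wrist_torque']@NW,s['wrist_force'],s['grasp_force'])"
```

```text
wrist [[84.0, 89.0, 64.0, 43.0], [88.0, 89.0, 62.0, 43.0], [88.0, 92.0, 63.0, 43.0], [90.0, 86.0, 62.0, 43.0], [90.0, 92.0, 62.0, 43.0]]
side [[118.0, 89.0, 61.0, 44.0], [121.0, 92.0, 65.0, 44.0], [121.0, 95.0, 65.0, 43.0], [121.0, 89.0, 63.0, 44.0], [121.0, 89.0, 62.0, 44.0]]
30.775 [0.35618301 1.46517655 0.10394474] -0.11432481346122801 [-12.05852954   2.42282653  14.09284934] 65.0900387763977
```

send_rows(
  targets=[
    [[0,0.0005,0],-6,0.015],
    [[-0.0015,-0.0002,-0.01],0,0.015],
    [[-0.0045,-0.0005,-0.03],0,0.015],
    [[-0.006,0,-0.04],0,0.015],
  ],
)

```text
time: 31.28
tcp_pos: [540.1, -163.9, 255.1]
eef_rot: [2.13, 1.697, 0.393]
wrist_force: [1.1, -0.9, -0.9]
width: 0.267
grasp_force: 62.3
```

```bash
python3 ang.py; python3 st.py 80 463 290
```

```text
wrist [[80.0, 89.0, 62.0, 43.0], [83.0, 86.0, 63.0, 43.0], [85.0, 89.0, 63.0, 43.0], [85.0, 86.0, 62.0, 43.0], [86.0, 89.0, 61.0, 42.0]]
side [[117.0, 89.0, 61.0, 44.0], [121.0, 92.0, 65.0, 44.0], [121.0, 95.0, 65.0, 43.0], [121.0, 89.0, 62.0, 44.0], [121.0, 92.0, 62.0, 44.0]]
t 31.375 j [-0.308  0.014  2.087  0.031  0.551 -0.104] p [ 541.5 -164.7  259.1] r 566.0 z [ 0.453 -0.127 -0.882] y [ 0.861 -0.192  0.47 ] x [ 0.229  0.973 -0.022] tilt 28.1 w 23.3 F [-0.1 -0.8 -2. ] g 62.29869246482849
tool shift m to target [ 0.5044 -0.5036 -0.3161]
```

send_rows(
  targets=[
    [[0.0388,-0.0387,-0.0243],0,0.015],
    [[0.0388,-0.0387,-0.0243],0,0.015],
    [[0.0388,-0.0387,-0.0243],0,0.015],
    [[0.0388,-0.0387,-0.0243],0,0.015],
    [[0.0388,-0.0387,-0.0243],0,0.015],
  ],
)

```text
time: 32.0
tcp_pos: [369.2, 69.7, 267.4]
eef_rot: [2.131, 1.698, 0.394]
wrist_force: [1.0, 1.5, -1.7]
width: 0.271
grasp_force: 62.5
```

send_rows(
  targets=[
    [[0.0388,-0.0387,-0.0243],0,0.015],
    [[0.0388,-0.0387,-0.0243],0,0.015],
    [[0.0388,-0.0387,-0.0243],0,0.015],
    [[0.0388,-0.0387,-0.0243],0,0.015],
  ],
)

```text
time: 32.5
tcp_pos: [245.9, 240.2, 276.7]
eef_rot: [2.134, 1.704, 0.389]
wrist_force: [1.4, 0.9, -1.6]
width: 0.274
grasp_force: 62.5
```

```bash
python3 st.py 80 463 290
```

```text
t 32.5 j [ 1.242 -0.218  2.238 -0.525  1.147  1.691] p [245.9 240.2 276.7] r 343.7 z [ 0.441 -0.121 -0.889] y [ 0.868 -0.192  0.457] x [ 0.226  0.974 -0.02 ] tilt 27.2 w 23.4 F [ 1.4  0.9 -1.6] g 62.54587411880493
tool shift m to target [ 0.1792 -0.1807 -0.1121]
```

send_rows(
  targets=[
    [[0.0388,-0.0387,-0.0243],10,0.015],
    [[0.0388,-0.0387,-0.0243],0,0.015],
    [[0.045,-0.03,-0.02],0,0.015],
    [[0,0,0],10.5,0.015],
    [[0,0,0],10.5,0.015],
  ],
)

```text
time: 33.12
tcp_pos: [169.1, 389.9, 290.6]
eef_rot: [2.564, 1.114, 0.525]
wrist_force: [0.1, -0.2, -1.0]
width: 0.281
grasp_force: 62.4
```

send_rows(
  targets=[
    [[0,0,0],10.5,0.015],
    [[0,0,0],10.5,0.015],
    [[0,0,0],10.5,0.015],
  ],
)

```text
time: 33.5
tcp_pos: [169.5, 389.3, 290.9]
eef_rot: [2.86, 0.386, 0.641]
wrist_force: [0.8, 0.8, -2.7]
width: 0.275
grasp_force: 62.4
```

```bash
python3 st.py
```

```text
t 33.5 j [ 1.524  0.02   1.998 -0.484  1.274  3.005] p [169.5 389.3 290.9] r 424.6 z [ 0.44  -0.123 -0.89 ] y [ 0.211 -0.949  0.235] x [0.873 0.291 0.392] tilt 27.2 w 23.5 F [ 0.8  0.8 -2.7] g 62.41624116897583
```

send_rows(
  targets=[
    [[0,0,0],10.5,0.015],
    [[0,0,0],10.5,0.015],
    [[0,0,0],10.5,0.015],
  ],
)

```text
time: 33.88
tcp_pos: [264.0, 362.4, 334.6]
eef_rot: [3.027, -0.226, 0.502]
wrist_force: [-0.8, -0.3, -1.8]
width: 0.277
grasp_force: 62.4
```

```bash
python3 st.py
```

```text
t 33.875 j [ 1.189 -0.057  1.929 -0.351  1.25   3.017] p [264.  362.4 334.6] r 448.4 z [ 0.316 -0.088 -0.945] y [-0.155 -0.987  0.04 ] x [ 0.936 -0.134  0.325] tilt 19.1 w 23.7 F [-0.8 -0.3 -1.8] g 62.39033818244934
```

send_rows(
  targets=[
    [[0,0,0.02],10.5,0.015],
    [[0,0,0.02],10.5,0.015],
    [[0,0,0.02],10.5,0.015],
  ],
)

```text
time: 34.25
tcp_pos: [358.8, 298.5, 300.6]
eef_rot: [-2.945, 0.874, -0.305]
wrist_force: [-0.4, 0.2, -2.0]
width: 0.272
grasp_force: 62.4
```

```bash
python3 st.py
```

```text
t 34.25 j [ 0.8   -0.048  1.971 -0.17   1.083  3.018] p [358.8 298.5 300.6] r 466.7 z [ 0.204 -0.004 -0.979] y [-0.534 -0.838 -0.108] x [ 0.82  -0.545  0.173] tilt 11.8 w 23.3 F [-0.4  0.2 -2. ] g 62.39030957221985
```

```bash
cat > plan.py <<'E'
from h import *
import sys
T=np.array([float(v) for v in sys.argv[1:4]]);n=int(sys.argv[4]);tw=float(sys.argv[5])
s=env.sense();M=Rn.from_rotvec(s['eef_rot']).as_matrix();d=(T-s['tcp_pos'])/n/1000
print([[ (Rn.from_euler('z',-tw*k,degrees=True).as_matrix()@M.T@d).round(4).tolist(),tw,0.015] for k in range(n)])
E
python3 plan.py 60 440 290 6 -9
```

```text
[[[-0.054, 0.007, -0.0085], -9.0, 0.015], [[-0.0544, -0.0015, -0.0085], -9.0, 0.015], [[-0.0535, -0.01, -0.0085], -9.0, 0.015], [[-0.0513, -0.0183, -0.0085], -9.0, 0.015], [[-0.0478, -0.0261, -0.0085], -9.0, 0.015], [[-0.0432, -0.0332, -0.0085], -9.0, 0.015]]
```

send_rows(
  targets=[
    [[-0.054,0.007,-0.0085],-9,0.015],
    [[-0.0544,-0.0015,-0.0085],-9,0.015],
    [[-0.0535,-0.01,-0.0085],-9,0.015],
    [[-0.0513,-0.0183,-0.0085],-9,0.015],
    [[-0.0478,-0.0261,-0.0085],-9,0.015],
  ],
)

```text
time: 34.88
tcp_pos: [106.2, 416.3, 291.3]
eef_rot: [3.08, 0.337, 0.317]
wrist_force: [0.4, 0.6, -1.6]
width: 0.272
grasp_force: 62.4
```

send_rows(
  targets=[
    [[-0.0432,-0.0332,-0.0085],-4,0.015],
  ],
)

```text
time: 35.0
tcp_pos: [56.1, 439.6, 289.3]
eef_rot: [3.06, 0.441, 0.315]
wrist_force: [0.7, -0.6, -1.4]
width: 0.273
grasp_force: 62.4
```

```bash
python3 st.py
```

```text
t 35.0 j [ 1.599  0.007  1.943 -0.22   1.211  2.963] p [ 56.1 439.6 289.3] r 443.1 z [ 0.204 -0.005 -0.979] y [ 0.276 -0.959  0.062] x [0.939 0.283 0.195] tilt 11.8 w 23.3 F [ 0.7 -0.6 -1.4] g 62.387248277664185
```

send_rows(
  targets=[
    [[0,0,0.012],10.5,0.015],
    [[0,0,0.012],10.5,0.015],
    [[0,0,0.012],10.5,0.015],
    [[0,0,0],10.5,0.015],
  ],
)

```text
time: 35.5
tcp_pos: [184.2, 407.2, 265.6]
eef_rot: [-3.061, 0.459, -0.028]
wrist_force: [-0.6, -0.1, -1.9]
width: 0.275
grasp_force: 62.4
```

```bash
python3 st.py
```

```text
t 35.5 j [ 1.147  0.004  1.985 -0.006  1.103  3.017] p [184.2 407.2 265.6] r 447.0 z [ 0.025  0.043 -0.999] y [-0.293 -0.955 -0.048] x [ 0.956 -0.294  0.011] tilt 2.8 w 23.5 F [-0.6 -0.1 -1.9] g 62.378278970718384
```

```bash
python3 plan.py 534 272 360 12 -10.2
```

```text
[[[0.0313, 0.0019, -0.0076], -10.2, 0.015], [[0.0304, 0.0074, -0.0076], -10.2, 0.015], [[0.0287, 0.0126, -0.0076], -10.2, 0.015], [[0.026, 0.0175, -0.0076], -10.2, 0.015], [[0.0225, 0.0218, -0.0076], -10.2, 0.015], [[0.0182, 0.0255, -0.0076], -10.2, 0.015], [[0.0134, 0.0283, -0.0076], -10.2, 0.015], [[0.0082, 0.0302, -0.0076], -10.2, 0.015], [[0.0027, 0.0312, -0.0076], -10.2, 0.015], [[-0.0028, 0.0312, -0.0076], -10.2, 0.015], [[-0.0083, 0.0302, -0.0076], -10.2, 0.015], [[-0.0135, 0.0282, -0.0076], -10.2, 0.015]]
```

send_rows(
  targets=[
    [[0.0313,0.0019,-0.018],-10.2,0.015],
    [[0.0304,0.0074,-0.018],-10.2,0.015],
    [[0.0287,0.0126,-0.018],-10.2,0.015],
    [[0.026,0.0175,-0.018],-10.2,0.015],
    [[0.0225,0.0218,-0.018],-10.2,0.015],
  ],
)

```text
time: 36.12
tcp_pos: [329.2, 349.3, 358.3]
eef_rot: [-2.969, -0.921, -0.059]
wrist_force: [-0.7, 0.2, -2.0]
width: 0.276
grasp_force: 62.4
```

send_rows(
  targets=[
    [[0.0182,0.0255,0],-10.2,0.015],
    [[0.0134,0.0283,0],-10.2,0.015],
    [[0.0082,0.0302,0],-10.2,0.015],
    [[0.0027,0.0312,0],-10.2,0.015],
    [[-0.0028,0.0312,0],-10.2,0.015],
  ],
)

```text
time: 36.75
tcp_pos: [476.2, 295.2, 359.0]
eef_rot: [-2.297, -2.122, -0.075]
wrist_force: [0.2, 0.1, -1.2]
width: 0.273
grasp_force: 62.4
```

send_rows(
  targets=[
    [[-0.0083,0.0302,0],-10.2,0.015],
    [[-0.0135,0.0282,0],-10.2,0.015],
    [[0,0,0],0,0.015],
  ],
)

```text
time: 37.12
tcp_pos: [535.5, 273.2, 359.2]
eef_rot: [-1.898, -2.497, -0.077]
wrist_force: [-0.6, 0.6, -1.6]
width: 0.275
grasp_force: 62.5
```

```bash
cat > back.py <<'E'
from h import *
import sys
h=float(sys.argv[1])  # ferrule height above rail along driver axis
s=env.sense();M=Rn.from_rotvec(s['eef_rot']).as_matrix();p=s['tcp_pos']
t=np.array([5.6,-.5,125.5]); d=M@np.array([.045,0,.999]); F=np.array([534.8,275,105.])
tip=F+85*d-h*d; T=tip-M@t
print('y az',np.degrees(np.arctan2(M[1,1],M[0,1])).round(1),'driver lean',d.round(3),'target',T.round(1),'tool shift',(M.T@(T-p)/1000).round(4),'axis step(tool)',(M.T@d).round(3),'tip now',(p+M@t).round(1),'t',s['time'],'F',s['wrist_force'].round(1),'j6',s['joint_pos'][5].round(2))
E
python3 st.py; python3 back.py 110; python3 - <<'E'
from h import *
from kin import P
s=env.sense();M=Rn.from_rotvec(s['eef_rot']).as_matrix();p=s['tcp_pos']
w=cam('wrist');sd=cam('side')
for c,n in((w,'wrist'),(sd,'side')): print(n,'pred',proj(c,p+M@np.array([5.6,-.5,125.5])).round(1),[(np.round(q['position'],1),round(q['confidence'],2)) for q in env.place_of('driver_tip',n)][:5],'hole pred',proj(c,(534.8,275,105)).round(1))
cv2.imwrite('pics/ret.png',w['pixels'][:,:,::-1])
E
```

```text
t 37.125 j [0.454 0.198 1.56  0.027 1.342 0.178] p [535.5 273.2 359.2] r 601.1 z [ 0.026  0.042 -0.999] y [0.963 0.267 0.036] x [-0.268  0.963  0.033] tilt 2.8 w 23.5 F [-0.6  0.6 -1.6] g 62.4887752532959
y az 15.5 driver lean [ 0.014  0.085 -0.996] target [533.1 262.4 255.1] tool shift [-0.0133 -0.0089  0.1035] axis step(tool) [ 0.045 -0.     0.999] tip now [536.8 283.8 234. ] t 37.125 F [-0.6  0.6 -1.6] j6 0.18
wrist pred [312.8 223.6] [(array([179.9, 250.2]), 0.9), (array([201.5, 122. ]), 0.86), (array([189.5, 194.1]), 0.74), (array([312.5, 224.3]), 0.65)] hole pred [305.5 207.5]
side pred [197.9 279.6] [(array([290.6, 388.6]), 0.97), (array([198.4, 282.5]), 0.88), (array([315.9, 357.9]), 0.78), (array([256.3, 422.2]), 0.76)] hole pred [211.7 329.4]
```

```bash
python3 - <<'E'
import cv2,numpy as np
im=cv2.imread('pics/ret.png'); g=cv2.cvtColor(im,cv2.COLOR_BGR2GRAY)
for y in range(184,240,3): print(y,g[y,276:346:3].tolist())
E
```

```text
184 [140, 178, 176, 174, 173, 179, 185, 184, 179, 176, 175, 177, 178, 181, 179, 177, 174, 170, 166, 140, 140, 133, 141, 162]
187 [142, 166, 177, 175, 173, 178, 185, 185, 178, 177, 174, 177, 178, 182, 180, 177, 175, 169, 171, 140, 140, 133, 139, 162]
190 [142, 155, 178, 175, 173, 177, 185, 186, 180, 177, 174, 178, 178, 181, 181, 178, 177, 171, 173, 141, 139, 133, 137, 155]
193 [142, 144, 178, 175, 173, 175, 183, 187, 181, 177, 175, 177, 178, 180, 182, 179, 179, 173, 172, 144, 138, 136, 135, 153]
196 [143, 137, 174, 176, 173, 174, 182, 186, 182, 178, 176, 177, 179, 180, 183, 179, 180, 174, 174, 146, 138, 137, 133, 148]
199 [143, 138, 170, 177, 173, 174, 180, 186, 184, 180, 154, 134, 168, 180, 183, 180, 180, 176, 172, 157, 140, 138, 132, 146]
202 [141, 139, 159, 177, 174, 172, 179, 186, 186, 140, 135, 134, 144, 156, 184, 181, 181, 177, 173, 167, 142, 138, 133, 143]
205 [140, 140, 148, 178, 175, 172, 177, 183, 180, 136, 141, 140, 144, 136, 183, 182, 182, 179, 174, 171, 141, 139, 133, 141]
208 [138, 142, 141, 170, 176, 172, 176, 184, 177, 142, 148, 141, 143, 119, 183, 183, 182, 179, 173, 
[... 574 characters left out ...]
 187, 183, 149, 146, 150, 150, 152, 184, 184, 180, 176, 172, 141, 137, 133]
226 [137, 138, 140, 133, 167, 164, 166, 174, 183, 187, 185, 148, 131, 152, 151, 151, 183, 183, 182, 175, 176, 142, 138, 135]
229 [135, 137, 140, 132, 168, 164, 161, 169, 182, 187, 185, 138, 135, 152, 154, 163, 184, 184, 185, 176, 178, 143, 137, 135]
232 [134, 139, 140, 134, 162, 165, 162, 163, 178, 187, 186, 149, 134, 151, 151, 145, 185, 182, 185, 177, 179, 145, 138, 136]
235 [138, 139, 139, 136, 153, 166, 162, 158, 172, 185, 186, 161, 137, 151, 152, 140, 184, 184, 185, 179, 177, 154, 139, 136]
238 [142, 139, 136, 137, 138, 166, 164, 160, 162, 181, 187, 167, 138, 151, 150, 164, 184, 182, 186, 180, 176, 160, 140, 137]
```

send_rows(
  targets=[
    [[-0.0067,-0.0045,0.03],0,0.015],
    [[-0.0066,-0.0044,0.035],0,0.015],
    [[0,0,0.035],0,0.015],
    [[0,0,0],0,0.015],
  ],
)

```text
time: 37.83
tcp_pos: [529.3, 262.7, 257.7]
eef_rot: [-1.895, -2.496, -0.072]
wrist_force: [-0.7, 0.4, -0.8]
width: 0.271
grasp_force: 62.3
```

```bash
python3 back.py 60; python3 - <<'E'
from h import *
s=env.sense();M=Rn.from_rotvec(s['eef_rot']).as_matrix();p=s['tcp_pos']
w=cam('wrist');g=cv2.cvtColor(w['pixels'],cv2.COLOR_RGB2GRAY)
print('tip pred',proj(w,p+M@np.array([5.6,-.5,125.5])).round(1),'hole pred',proj(w,(534.8,275,105)).round(1))
for y in range(196,242,3): print(y,g[y,285:345:3].tolist())
E
```

```text
y az 15.6 driver lean [ 0.01   0.084 -0.996] target [534.3 266.7 205.3] tool shift [0.0008 0.0042 0.0527] axis step(tool) [0.045 0.    0.999] tip now [530.  273.  132.5] t 37.825 F [-0.7  0.4 -0.8] j6 0.16
tip pred [312.8 223.6] hole pred [317.7 216.4]
196 [179, 177, 175, 173, 174, 178, 184, 187, 184, 179, 178, 175, 176, 178, 178, 180, 183, 180, 178, 180]
199 [179, 177, 176, 173, 173, 177, 184, 188, 185, 181, 178, 175, 175, 179, 178, 180, 183, 181, 179, 180]
202 [158, 176, 177, 173, 173, 177, 183, 187, 186, 181, 179, 176, 176, 178, 180, 180, 183, 182, 180, 180]
205 [148, 175, 177, 174, 172, 176, 183, 187, 186, 183, 180, 168, 141, 151, 179, 180, 182, 182, 180, 180]
208 [141, 173, 178, 175, 173, 174, 181, 186, 188, 184, 139, 129, 140, 145, 144, 166, 182, 183, 180, 181]
211 [134, 171, 177, 176, 173, 174, 179, 185, 188, 160, 138, 138, 142, 144, 146, 129, 183, 183, 181, 182]
214 [135, 169, 178, 176, 173, 174, 178, 184, 188, 146, 148, 143, 141, 144, 148, 121, 174, 184, 181, 181]
217 [136, 162, 170, 177, 174, 173, 176, 183, 188, 151, 149, 144, 141, 144, 148, 103, 176, 184, 183, 181]
220 [138, 153, 165, 176, 174, 173, 176, 183, 188, 181, 142, 145, 140, 143, 128, 132, 182, 184, 183, 181]
223 [139, 140, 165, 174, 175, 172, 175, 182, 148, 146, 152, 153, 154, 138, 136, 180, 181, 183, 182, 182]
226 [138, 132, 166, 171, 174, 173, 172, 181, 149, 132, 151, 150, 151, 179, 179, 181, 180, 183, 182, 182]
229 [138, 133, 168, 165, 167, 174, 173, 180, 139, 136, 152, 154, 163, 176, 177, 182, 182, 183, 184, 182]
232 [138, 134, 167, 166, 166, 173, 173, 179, 149, 134, 153, 150, 146, 177, 177, 181, 181, 182, 184, 183]
235 [139, 133, 152, 165, 165, 173, 172, 176, 161, 137, 153, 151, 141, 176, 175, 180, 181, 182, 184, 183]
238 [139, 136, 142, 166, 164, 163, 170, 174, 166, 139, 152, 151, 162, 178, 176, 179, 182, 181, 184, 184]
241 [140, 136, 135, 167, 165, 162, 169, 173, 149, 139, 153, 151, 166, 179, 175, 179, 181, 181, 184, 184]
```

send_rows(
  targets=[
    [[0.0006,0.0042,0.01],0,0.015],
    [[0,0,0],0,0.015],
    [[0,0,0],0,0.015],
  ],
)

```text
time: 38.25
tcp_pos: [535.8, 265.2, 250.8]
eef_rot: [-1.896, -2.499, -0.08]
wrist_force: [0.5, -0.9, -1.4]
width: 0.278
grasp_force: 62.5
```

```bash
python3 back.py 60; python3 - <<'E'
from h import *
s=env.sense();M=Rn.from_rotvec(s['eef_rot']).as_matrix();p=s['tcp_pos']
w=cam('wrist');g=cv2.cvtColor(w['pixels'],cv2.COLOR_RGB2GRAY)
print('tip pred',proj(w,p+M@np.array([5.6,-.5,125.5])).round(1),'hole pred',proj(w,(534.8,275,105)).round(1))
for y in range(199,236,3): print(y,g[y,291:345:3].tolist())
E
```

```text
y az 15.6 driver lean [ 0.015  0.086 -0.996] target [533.7 266.5 205.3] tool shift [ 0.0003 -0.0034  0.0455] axis step(tool) [0.045 0.    0.999] tip now [537.3 275.9 125.6] t 38.25 F [ 0.5 -0.9 -1.4] j6 0.16
tip pred [312.8 223.6] hole pred [309.  218.9]
199 [179, 184, 188, 185, 181, 178, 176, 176, 179, 179, 179, 183, 182, 180, 180, 178, 173, 173]
202 [179, 184, 188, 186, 181, 179, 177, 175, 178, 180, 181, 183, 182, 181, 181, 178, 174, 172]
205 [176, 184, 188, 188, 182, 180, 178, 177, 179, 180, 180, 182, 183, 180, 181, 179, 175, 172]
208 [176, 182, 187, 188, 183, 181, 143, 129, 133, 153, 181, 182, 184, 182, 180, 180, 177, 174]
211 [175, 182, 187, 188, 185, 140, 135, 138, 144, 148, 146, 182, 184, 181, 181, 181, 176, 173]
214 [174, 181, 185, 189, 160, 138, 145, 142, 142, 146, 142, 172, 185, 182, 181, 181, 177, 174]
217 [173, 178, 185, 189, 149, 147, 148, 141, 142, 145, 139, 160, 185, 183, 181, 183, 179, 174]
220 [173, 176, 184, 188, 149, 147, 149, 143, 142, 144, 116, 170, 184, 184, 181, 183, 180, 176]
223 [173, 176, 183, 188, 181, 140, 152, 148, 153, 153, 154, 179, 183, 184, 181, 183, 181, 177]
226 [173, 175, 181, 186, 188, 184, 150, 132, 153, 152, 152, 182, 183, 184, 182, 183, 182, 177]
229 [174, 174, 180, 185, 188, 185, 140, 137, 153, 155, 164, 182, 181, 185, 182, 183, 184, 178]
232 [174, 174, 179, 185, 188, 186, 150, 136, 152, 152, 146, 183, 183, 185, 183, 182, 185, 179]
235 [173, 174, 177, 184, 187, 186, 161, 138, 151, 152, 142, 182, 181, 185, 184, 184, 186, 180]
```

send_rows(
  targets=[
    [[0.001,-0.0022,0.004],0,0.015],
    [[0,0,0],0,0.015],
    [[0.0004,0,0.008],0,0.015],
    [[0,0,0],0,0.015],
  ],
)

```text
time: 38.8
tcp_pos: [532.9, 266.2, 237.2]
eef_rot: [-1.895, -2.498, -0.076]
wrist_force: [-0.3, -0.8, -1.0]
width: 0.275
grasp_force: 62.5
```

```bash
python3 back.py 60; python3 - <<'E'
from h import *
s=env.sense();M=Rn.from_rotvec(s['eef_rot']).as_matrix();p=s['tcp_pos']
w=cam('wrist');g=cv2.cvtColor(w['pixels'],cv2.COLOR_RGB2GRAY)
print('tip pred',proj(w,p+M@np.array([5.6,-.5,125.5])).round(1),'hole pred',proj(w,(534.8,275,105)).round(1))
for y in range(202,239,3): print(y,g[y,291:345:3].tolist())
E
```

```text
y az 15.6 driver lean [ 0.013  0.085 -0.996] target [534.  266.6 205.3] tool shift [-0.0009  0.      0.0319] axis step(tool) [0.045 0.    0.999] tip now [534.1 276.7 112. ] t 38.8 F [-0.3 -0.8 -1. ] j6 0.16
tip pred [312.8 223.6] hole pred [312.9 224. ]
202 [175, 179, 185, 187, 185, 181, 179, 176, 176, 177, 178, 180, 182, 183, 180, 179, 179, 176]
205 [174, 179, 185, 188, 187, 181, 180, 177, 175, 177, 179, 179, 181, 184, 181, 180, 181, 177]
208 [173, 177, 184, 187, 187, 183, 179, 179, 176, 177, 180, 179, 181, 183, 182, 180, 181, 178]
211 [174, 176, 182, 187, 188, 183, 180, 179, 175, 175, 179, 181, 180, 184, 183, 181, 181, 178]
214 [173, 176, 181, 186, 188, 184, 174, 135, 134, 143, 145, 143, 182, 184, 183, 181, 181, 180]
217 [173, 175, 181, 185, 188, 184, 136, 143, 141, 142, 146, 146, 156, 184, 183, 182, 182, 181]
220 [173, 174, 179, 185, 188, 167, 147, 148, 141, 143, 145, 149, 119, 184, 184, 182, 181, 182]
223 [174, 174, 176, 184, 187, 165, 151, 149, 154, 154, 155, 148, 112, 184, 184, 182, 181, 183]
226 [174, 174, 176, 183, 187, 177, 150, 133, 153, 150, 153, 127, 134, 183, 185, 182, 182, 184]
229 [174, 174, 175, 182, 186, 189, 139, 138, 153, 155, 165, 121, 174, 182, 185, 183, 182, 184]
232 [175, 174, 174, 180, 186, 188, 150, 136, 151, 152, 143, 178, 182, 181, 183, 183, 182, 184]
235 [173, 173, 174, 180, 185, 188, 163, 137, 153, 152, 140, 180, 182, 181, 184, 184, 183, 185]
238 [168, 174, 174, 178, 184, 187, 172, 139, 153, 151, 168, 179, 181, 181, 183, 185, 183, 184]
```

send_rows(
  targets=[
    [[0.0005,0.0008,0.012],0,0.015],
    [[0.0005,0,0.012],0,0.015],
    [[0.0005,0,0.012],0,0.015],
    [[0,0,0],0,0.015],
  ],
)

```text
time: 39.35
tcp_pos: [533.9, 269.2, 200.6]
eef_rot: [-1.895, -2.498, -0.075]
wrist_force: [0.4, -0.2, -0.9]
width: 0.276
grasp_force: 62.4
```

```bash
python3 back.py 5
```

```text
y az 15.6 driver lean [ 0.012  0.085 -0.996] target [534.7 271.3 150.5] tool shift [ 0.0001 -0.0004  0.0502] axis step(tool) [ 0.045 -0.     0.999] tip now [534.9 279.7  75.5] t 39.35 F [ 0.4 -0.2 -0.9] j6 0.16
```

In the hole without touching (no force). I lower it the rest of the way.

send_rows(
  targets=[
    [[0.0006,0,0.014],0,0.015],
    [[0.0006,0,0.014],0,0.015],
    [[0.0006,0,0.012],0,0.015],
    [[0.0002,0,0.006],0,0.015],
    [[0,0,0],0,0.015],
  ],
)

```text
time: 39.98
tcp_pos: [535.1, 273.3, 155.8]
eef_rot: [-1.895, -2.498, -0.077]
wrist_force: [0.5, 0.2, -1.8]
width: 0.272
grasp_force: 62.6
```

```bash
python3 back.py 0
```

```text
y az 15.6 driver lean [ 0.014  0.085 -0.996] target [534.7 271.7 145.5] tool shift [-0.0018 -0.0012  0.0102] axis step(tool) [0.045 0.    0.999] tip now [536.4 283.9  30.6] t 39.975 F [ 0.5  0.2 -1.8] j6 0.16
```

send_rows(
  targets=[
    [[-0.0008,-0.0005,0.0035],0,0.015],
    [[-0.0005,-0.0004,0.003],0,0.015],
    [[0,0,0],0,0.015],
  ],
)

```text
time: 40.35
tcp_pos: [534.9, 272.1, 149.7]
eef_rot: [-1.896, -2.498, -0.078]
wrist_force: [0.4, -0.5, -1.7]
width: 0.269
grasp_force: 62.6
```

```bash
python3 back.py 0
```

```text
y az 15.6 driver lean [ 0.014  0.086 -0.996] target [534.7 271.7 145.5] tool shift [-0.0004 -0.0005  0.0042] axis step(tool) [ 0.045 -0.     0.999] tip now [536.2 282.7  24.5] t 40.35 F [ 0.4 -0.5 -1.7] j6 0.16
```

send_rows(
  targets=[
    [[0,0,0.002],0,0.015],
    [[0,0,0],0,0.015],
  ],
)

```text
time: 40.6
tcp_pos: [535.0, 272.2, 147.7]
eef_rot: [-1.895, -2.498, -0.078]
wrist_force: [-0.2, -0.1, -1.3]
width: 0.273
grasp_force: 62.6
```

```bash
python3 back.py 0
```

```text
y az 15.6 driver lean [ 0.014  0.086 -0.996] target [534.7 271.7 145.5] tool shift [-0.0005 -0.0005  0.0022] axis step(tool) [0.045 0.    0.999] tip now [536.3 282.8  22.6] t 40.6 F [-0.2 -0.1 -1.3] j6 0.16
```

send_rows(
  targets=[
    [[0,0,0.0015],0,0.015],
    [[0,0,0],0,0.015],
  ],
)

```text
time: 40.85
tcp_pos: [535.0, 272.3, 146.2]
eef_rot: [-1.895, -2.498, -0.078]
wrist_force: [1.0, -0.7, -1.2]
width: 0.277
grasp_force: 62.6
```

send_rows(
  targets=[
    [[0,0,0.0012],0,0.015],
    [[0,0,0],0,0.015],
  ],
)

```text
time: 41.1
tcp_pos: [535.2, 272.4, 145.6]
eef_rot: [-1.896, -2.498, -0.079]
wrist_force: [-1.2, -0.6, 4.9]
width: 0.277
grasp_force: 63.0
```

```bash
python3 back.py 0
```

```text
y az 15.6 driver lean [ 0.015  0.086 -0.996] target [534.7 271.7 145.5] tool shift [-0.0006 -0.0007  0.0001] axis step(tool) [0.045 0.    0.999] tip now [536.6 283.1  20.4] t 41.1 F [-1.2 -0.6  4.9] j6 0.16
```

send_rows(
  targets=[
    [[0,0,0],0,0.03],
    [[0,0,0],0,0.045],
    [[0,0,0],0,0.06],
    [[0,0,0],0,0.06],
    [[0,0,0],0,0.06],
  ],
)

```text
time: 41.72
tcp_pos: [535.2, 272.4, 145.1]
eef_rot: [-1.896, -2.498, -0.078]
wrist_force: [0.0, -0.2, -0.2]
width: 0.706
grasp_force: 0.0
```

```bash
python3 st.py; python3 - <<'E'
from h import *
s=cam('side','rel.png')
print('pred mid',proj(s,(534.8,275,156)).round(1),'top',proj(s,(534.8,275,197)).round(1))
print([(np.round(q['position'],1),round(q['confidence'],2)) for q in env.place_of('driver_mid','side')])
E
```

```text
t 41.725 j [0.453 0.389 1.795 0.034 0.915 0.16 ] p [535.2 272.4 145.1] r 600.5 z [ 0.027  0.043 -0.999] y [0.963 0.269 0.037] x [-0.27   0.962  0.034] tilt 2.9 w 60.3 F [ 0.  -0.2 -0.2] g 0.0
pred mid [208.1 309.9] top [205.1 293.4]
[(array([266.7, 368. ]), 0.95), (array([202.9, 307.3]), 0.89), (array([358.4, 406.3]), 0.76), (array([363. , 334.5]), 0.57)]
```

send_rows(
  targets=[
    [[0.0007,0.0007,-0.02],0,0.06],
    [[0.001,0.001,-0.03],0,0.06],
    [[0.0014,0.0015,-0.04],0,0.06],
    [[0.0014,0.0015,-0.04],0,0.06],
    [[0.0014,0.0015,-0.04],0,0.06],
  ],
)

```text
time: 42.45
tcp_pos: [534.8, 272.4, 316.7]
eef_rot: [-1.895, -2.498, -0.078]
wrist_force: [0.3, 0.1, 0.8]
width: 0.701
grasp_force: 0.0
```

send_rows(
  targets=[
    [[-0.02,0,-0.03],0,0.06],
    [[-0.03,0,-0.02],0,0.06],
    [[-0.03,0,0],0,0.06],
    [[0,0,0],0,0.06],
  ],
)

```text
time: 42.95
tcp_pos: [555.6, 191.9, 362.8]
eef_rot: [-1.898, -2.497, -0.078]
wrist_force: [-1.2, -0.1, 0.5]
width: 0.704
grasp_force: 0.0
```

```bash
python3 st.py; python3 - <<'E'
from con import *
s=cam('side','fin.png'); w=cam('wrist','finw.png')
for l,z in(('driver_mid',156),('awl_mid',150),('file_mid',155)):
    for n,c in(('side',s),('wrist',w)):
        print(l,n,[(np.round(q['position'],1).tolist(),round(q['confidence'],2),atz(ray(c,q['position']),z).round(0).tolist()) for q in env.place_of(l,n)][:4])
# verticality: brown-handle/steel cap pixels in the wrist view against the prediction, before/after change in side view
a=cv2.imread('pics/side0.png')[270:360,170:260].astype(int); b=cv2.imread('pics/fin.png')[270:360,170:260].astype(int)
d=np.abs(a-b).sum(2)>60; ys,xs=np.nonzero(d); print('changed px',d.sum(), (xs.min()+170,xs.max()+170,ys.min()+270,ys.max()+270) if d.any() else '')
print('cap pred wrist',proj(w,(534.8,275,197)).round(1),'ferrule',proj(w,(534.8,275,105)).round(1))
g=cv2.cvtColor(cv2.imread('pics/finw.png'),cv2.COLOR_BGR2HSV); u=proj(w,(534.8,275,197)).astype(int)
m=(g[:,:,1]<60)&(g[:,:,2]>120); sub=m[u[1]-14:u[1]+14,u[0]-14:u[0]+14]; yy,xx=np.nonzero(sub); print('cap seen',xx.mean()+u[0]-14,yy.mean()+u[1]-14,len(xx))
E
python3 ang.py
```

```text
t 42.95 j [0.311 0.176 1.58  0.033 1.347 0.034] p [555.6 191.9 362.8] r 587.8 z [ 0.027  0.042 -0.999] y [0.963 0.267 0.037] x [-0.268  0.963  0.033] tilt 2.9 w 60.1 F [-1.2 -0.1  0.5] g 0.0
driver_mid side [([354.7, 403.9], 0.98, [191.0, 280.0, 156.0]), ([264.8, 366.9], 0.82, [352.0, 311.0, 156.0]), ([365.4, 335.0], 0.67, [262.0, 146.0, 156.0]), ([204.7, 309.5], 0.59, [541.0, 278.0, 156.0])]
driver_mid wrist [([139.8, 274.4], 0.98, [399.0, 85.0, 156.0]), ([310.0, 129.8], 0.63, [536.0, 278.0, 156.0]), ([86.8, 143.3], 0.59, [330.0, 207.0, 156.0]), ([239.4, 157.8], 0.58, [475.0, 233.0, 156.0])]
awl_mid side [([193.4, 329.8], 0.87, [520.0, 325.0, 150.0]), ([314.7, 226.3], 0.16, [568.0, -89.0, 150.0])]
awl_mid wrist [([298.0, 70.2], 0.9, [510.0, 328.0, 150.0])]
file_mid side [([214.2, 293.2], 0.66, [564.0, 234.0, 155.0])]
file_mid wrist [([319.8, 195.0], 0.56, [563.0, 218.0, 155.0])]
changed px 159 (np.int64(200), np.int64(219), np.int64(291), np.int64(359))
cap pred wrist [309.  129.9] ferrule [307.1 134.7]
cap seen 309.17808219178085 128.0376712328767 292
wrist [[42.0, 5.0, 61.0, 44.0], [42.0, 32.0, 64.0, 41.0], [42.0, 44.0, 65.0, 42.0], [42.0, 32.0, 64.0, 42.0], [42.0, 53.0, 64.0, 44.0]]
side [[117.0, 89.0, 61.0, 44.0], [121.0, 92.0, 65.0, 44.0], [121.0, 95.0, 65.0, 43.0], [121.0, 89.0, 62.0, 44.0], [121.0, 89.0, 65.0, 44.0]]
```

```bash
python3 -c "
from rig import env
print(env.close_job())"
```

```text
the job is handed in; nothing more can be done
None
```

I turned the selector clockwise to its stop, hung the screwdriver back upright in its own hole with the hand clear, and handed the job in at about 43 s of the 58 s allowed. My last camera checks put the selector at about 90° and the driver's cap within about 2 px of upright; the hand-in gave back no verdict.

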